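# Stow the padlock in the spring-lid box

## Robot

A 7-joint arm with a two-finger parallel gripper is mounted at the origin on the work surface. World frame = base frame: x ahead of the robot, y to its left, z up, the work surface at z = 0. Lengths are in m, angles in rad, forces in N, time in s.
With the tool pointing down it reaches from about 0.425 to 0.825 m from the base axis. Payload 3.6 kg.
Tool frame: the origin (TCP) lies midway between the tips of the shut fingers; the grasp point (between the pads) lies 19 mm behind it; x points along the fingers, y is the direction in which the jaws open and shut, and the axes are right-handed (so a half turn about x gives the same grasp; the last joint's range is limited). The gripper opens to 93 mm and grips with 3 to 60 N. Pads are 15 mm wide; open, the fingers measure 128 mm over their backs; the gripper's body (75 mm by 188 mm) begins 65 mm behind the grasp point.
Start: joints at [1.081, 0.615, -0.013, 1.423, 0.008, 1.103, -0.04], TCP at [0.29, -0.582, 0.219] pointing down, gripper open.
Joint ranges: [-3.12, 3.12], [-0.3, 2.06], [-1.34, 1.32], [0.26, 2.42], [-1.36, 4.5], [0.01, 1.98], [-2.84, 2.84]. Speed limits (rad/s): [2.79, 2.79, 3.14, 3.14, 3.14, 3.14, 3.14].

## Interface

Orientations are given as a unit quaternion [x, y, z, w].
In Python, from plant import arm, cams, finish_job, finder gives the robot as it stands.
- The arm moves only by the tool jog_arm, never from a script. Its argument "plan" is one flat list of numbers, 7 for each row, row after row: the turn, a rotation vector about the tool's x, y, z normalised to -1 to 1, where 1 is 1.5 rad, then the shift along the tool's x, y, z normalised to -1 to 1, where 1 is 250 mm, then the opening, from 0 (shut) to 1 (fully open). A call has exactly 10 rows; each row is the pose to reach, as a shift and turn from the pose commanded when the call began, along the tool's axes at that moment; what a row does not reach only later rows make up. A row lasts 1/12 s, in which the tool goes at most 41.7 mm and 7.16 degrees, less where a joint would pass 70% of its speed; a pose out of reach is approached as far as the arm can. A call with a number of a shift or a turn outside -1 to 1 is refused whole. A call with a gripper value outside its range is refused whole. The fingers move at their own pace and stop on an object; "force" is the grip in N (left out, the last holds). Time passes only in rows, so rows that repeat a pose let the fingers close, or fill a call up. It gives the time, the measured TCP pose, the force and the opening at its end, in the units of the state.
- arm.observe(): the state, without advancing time (a new reading comes with each control period).
- cams.get_image(name): name is "side" or "top" or "wrist"; returns (picture, depth): 480x640x3 uint8, red, green, blue; 480x640 float32, m along the optical axis (not along the pixel's ray), 0 where there is no reading.
- cams.get_calibration(name): a dict with "fov_y" (degrees; the focal length in pixels is half the picture's height over the tangent of half this angle, whatever the lens; pixels are square), "cx", "cy" (the principal point, pixels), "eye" and "orientation" of the camera in the world; the wrist camera has in their place "hand_eye" (4x4, takes a point from camera to tool coordinates, whose origin is the TCP and whose axes are the tool frame's). Camera axes: x right, y up, looking along -z (the intrinsics and any distortion apply to the point x, -y, -z); pixel columns grow to the right and rows downward; lengths in m; the calibration is good to about 2 mm. A picture is of the moment at which its call begins: read the wrist's pose just before it. get_calibration takes no time and is no camera call.
- finish_job(): hands the job in, once; it reports no verdict.
Trained networks look in the newest picture that a camera, given by its name, has taken for a name from the list of things; names that differ only in an ending like _2 or _b are one class to them, and where a whole thing is asked for, a point or a joint stands for the part that bears it (a point fixed in the world has none). Each returns a list of dicts, best first, with "score" (0 to 1); they miss things now and then, are a little off and sometimes report something else, mostly with a low value. They report only what shows in the picture. A call takes as long as a camera call. They do not tell look-alikes from the thing itself.
- finder.cut_out(camera, name): "mask" (480x640 bool, what is visible of it).
- finder.pinpoint(camera, name): "xyz" ([x, y, z] in m, in world coordinates, good to about 4 mm: a listed point, or the origin of a listed thing).
The state is a dict: "time_s": time; "qpos": joint angles; "dq": joint speeds; "effort": joint torques, N m; "tool_pos": TCP position; "orientation": TCP orientation; "force": force on the tool from outside, world axes, zero at the start; "torque": the same for the moment, N m; "finger_gap": finger opening in m.
Only numpy, scipy, OpenCV 4.12 (cv2) and the standard library are available. Lean on these libraries where they do the work, as an engineer would, in place of code of your own. Each camera call takes 0.05 s, during which the arm holds its last target.

## Task

Press the thumb latch of the grey box so that its lid springs fully open, lay the brass padlock down inside without dropping it in, and snap the lid shut so that the latch holds it. The latch and lid are only made for finger forces, and how high the box stands in its foot is not known exactly, so feel your way and be gentle; leave everything else on the bench where it is.

Things in the scene. Friction and masses are not known exactly. Their poses are not given: they have to be found in the camera images.
- box: Grey steel box with sprung lid and thumb latch, fixed to the bench. Origin: centre of the underside of its open-topped dark foot frame (112 x 152 x 30 mm), z up, x from latch side (front) to hinge side, y along the hinge. Its grey shell (100 x 140 mm outside, 60 mm high) is centred in the foot frame. More than 25 N from the robot anywhere on the box damages it.
- box_mid (a point): Nominal centre of the shell's inner floor, 20 mm above the box origin, axes as the box. CAUTION: shell, lid and latch were set by hand up to 12 mm higher or lower than every nominal height given, all together; this is not measured, and stays put in use. Inner space 92 (x) x 132 (y) x 56 mm deep, walls 4 mm; the rim is at nominal 76 mm above the box origin.
- pad_mid (a point): Nominal centre of the top of the latch's thumb pad, a flat level dark plate 24 mm (x) x 30 mm (y), at x -100 mm, 73 mm above the box origin (true height up to 12 mm off). Free below. Axes as the box.
- hinge_mid (a point): Nominal middle of the lid's hinge line (along y), x +50 mm, 76 mm above the box origin (true height up to 12 mm off). The lid is a plain plate 100 mm from hinge line to front edge, 140 mm wide, 8 mm thick; shut, its lower face is level with the hinge line. A 26 mm wide steel tongue sticks out 11 mm from the middle of its front edge. Axes as the box.
- lid (a joint): Lid angle, rad: 0 shut and caught, about 1.7 fully open (leaning back past upright). A spring (2 N at the front edge) throws it open in about a second and keeps it open. Shut it by pushing it over from behind, then down near the front edge: over the last 0.1 rad the tongue rides over the latch's sprung hook (some 8 N) and snaps under. It gives 0.015 below 0, then a firm stop.
- latch (a joint): Thumb latch, a rocker pivoted parallel to y, 42 mm behind the pad's centre; rad: 0 at rest, grows as the pad goes down, rigid stop at 0.23. Between 0.13 and 0.2 the lid pops: 6 to 8 mm of travel at the pad's centre, stop at 9.5 mm. It takes 1.2 N to start, 3 to 4 N to release, 4 N to reach the stop, and springs back. If the lid is pushed down without snapping, it opens again.
- padlock_center (a point): Centre (half-way up, 12 mm above its underside) of the body of a brass padlock lying flat on the rubber mat: body 36 mm (its x) x 42 mm (its y) x 24 mm high, 0.18 to 0.35 kg; its steel shackle, 8 mm thick, sticks out to 46 mm from this centre along +x of the padlock. Gripped across the 42 mm. Its z axis is up.
- mat: Black rubber mat 200 (x) x 150 (y) x 4 mm, fixed; origin under its centre. The padlock lies on its near half, the jar and collar on its far half.
- screw_jar: Bystander, to be left where it stands: small pale jar, 40 mm wide, 45 mm high, on the mat; origin under its centre.
- tube_collar: Bystander, to be left where it stands: steel collar (ring) 36 mm wide, 20 mm high, on the mat; origin under its centre.
- tape_roll: Bystander, to be left where it stands: roll core 72 mm wide, 30 mm high, behind the box; origin under its centre.
- screwdriver: Bystander, to be left where it stands: screwdriver with wooden handle lying near the robot, along its own x; origin under it.
- filler_tin: Bystander, to be left where it stands: tin with paper label, 90 mm wide, 110 mm high, at the left side; origin under its centre.
- small_carton: Bystander, to be left where it stands: closed carton 100 x 140 x 70 mm, at the right side; origin under its centre.
- plant_pot: Bystander, to be left where it stands: terracotta pot 100 mm wide, 90 mm high, at the right side; origin under its centre.
Things that resemble listed ones, but are neither listed nor needed, are in the scene too. What is meant by the part that bears padlock_center is not purple or white, and is the larger of those in its own colour.

How it is judged:
On the way, in this order (a step that is already met when the one before it is completed fails the run):
1. the latch has let the lid spring fully open, with the padlock not yet in the box (value of joint lid above 1.5 rad and not (x of padlock_center in the frame of box between -0.046 and 0.046 m and y of padlock_center in the frame of box between -0.066 and 0.066 m and z of padlock_center in the frame of box below 0.06 m)), for 0.2 s.
2. the padlock lies in the open box, let go (x of padlock_center in the frame of box between -0.046 and 0.046 m and y of padlock_center in the frame of box between -0.066 and 0.066 m and z of padlock_center in the frame of box below 0.06 m and value of joint lid above 1 rad and contact force between the fingers and padlock below 0.2 N and linear speed of padlock below 0.05 m/s), for 0.2 s.
At the end, for the whole second after the job is handed in: The lid is shut and held by the latch (lid angle under 0.04 rad, latch back at under 0.05 rad) and the padlock lies at rest inside the box (its centre within 46 mm in x and 66 mm in y of the box frame's origin and under 60 mm above it) (x of padlock_center in the frame of box between -0.046 and 0.046 m and y of padlock_center in the frame of box between -0.066 and 0.066 m and z of padlock_center in the frame of box below 0.06 m and value of joint lid below 0.04 rad and value of joint latch below 0.05 rad and linear speed of padlock below 0.02 m/s); the robot touches nothing.
It fails at once if the robot pressed on the box, its lid or its latch with more than 25 N (contact force between any of the fingers, the arm and box above 25 N).
It fails at once if the padlock was dropped into the box (moving faster than 0.65 m/s inside it) (x of padlock_center in the frame of box between -0.046 and 0.046 m and y of padlock_center in the frame of box between -0.066 and 0.066 m and z of padlock_center in the frame of box below 0.085 m and linear speed of padlock above 0.65 m/s).
It fails at once if a bystander was moved by more than 30 mm (distance of any of screw_jar, tube_collar, tape_roll, screwdriver, filler_tin, small_carton, plant_pot from where it was at the start of the episode above 0.03 m).
It also fails if it takes over 67 s, if anything falls off the work surface, if the arm or the gripper's body presses on something with over 40 N, if the wrist force passes 120 N, or if a joint passes its speed limit or range.

## Working session

There is one attempt and no reset: what is moved stays moved. The work goes in short steps, Python scripts to look and compute and a tool call to move; the robot and the scene stay as the last step left them, time stands still between calls to the robot, and variables do not carry over. Pictures are saved under pics/ and viewed, and the job is handed in when it is done.

Besides the shell and the picture viewer there is one more tool, called after "Request:" by a JSON object that holds its "api" and its "payload", one argument or row to a line. jog_arm: Moves the arm, as the interface text tells. Its arguments: {"type":"object","properties":{"plan":{"type":"array"},"force":{"type":"number"}},"required":["plan"]}

```bash
mkdir -p pics; ls
cat > h.py <<'E'
import numpy as np, cv2
from scipy.spatial.transform import Rotation as R
from plant import arm, cams, finish_job, finder
def save(n,im): cv2.imwrite('pics/'+n+'.png', cv2.cvtColor(im,cv2.COLOR_RGB2BGR))
def cam(name):
    s=arm.observe(); c=cams.get_calibration(name); im,d=cams.get_image(name)
    f=240/np.tan(np.radians(c['fov_y'])/2)
    if 'hand_eye' in c:
        T=np.eye(4);T[:3,:3]=R.from_quat(s['orientation']).as_matrix();T[:3,3]=s['tool_pos']
        T=T@np.array(c['hand_eye'])
    else:
        T=np.eye(4);T[:3,3]=c['eye']
        o=np.array(c['orientation']);T[:3,:3]=R.from_quat(o).as_matrix() if o.shape==(4,) else o
    return im,d,f,c,T
def cloud(d,f,c,T):
    v,u=np.mgrid[0:480,0:640]
    P=np.stack([(u-c['cx'])/f*d,-(v-c['cy'])/f*d,-d],-1)
    return P@T[:3,:3].T+T[:3,3]
E
cat > a.py <<'E'
from h import *
print(arm.observe())
for n in ['side','top','wrist']:
    im,d,f,c,T=cam(n); save(n+'0',im); np.savez(n+'0.npz',im=im,d=d,f=f,T=T,cx=c['cx'],cy=c['cy']); print(n,c)
for n in ['box','box_mid','pad_mid','hinge_mid','padlock_center','mat']:
    for k in ['top','side']:
        print(n,k,[(np.round(r['xyz'],3),round(r['score'],2)) for r in finder.pinpoint(k,n)])
E
python3 a.py
```

```text
pics
{'time_s': 0.0, 'qpos': array([ 1.08147683,  0.61588663, -0.0126394 ,  1.42490022,  0.00811757,
        1.10338852, -0.04038185]), 'dq': array([-0.00035583,  0.00091646, -0.00111994,  0.00044273,  0.00174693,
       -0.00132622, -0.00143021]), 'effort': array([-1.42923809e-04, -4.58933544e+01,  2.09284457e-01, -1.65743190e+01,
       -6.10729423e-02,  2.04249920e-02,  2.16930339e-04]), 'tool_pos': array([ 0.2898682 , -0.58090142,  0.21750183]), 'orientation': array([-0.68803   , -0.16308132,  0.68846716, -0.16134488]), 'force': array([ 1.2434408 , -0.11862944, -0.65523877]), 'torque': array([-0.03502185, -0.00034945, -0.0155392 ]), 'finger_gap': 0.09318681980652856}
side {'fov_y': 43.00659881562282, 'cx': 311.790318042947, 'cy': 236.52662404212802, 'eye': array([-0.21312824,  1.09463849,  1.1965859 ]), 'orientation': array([-0.11935285,  0.40945192,  0.86043593, -0.2788441 ])}
top {'fov_y': 57.718901986754, 'cx': 321.0125925589788, 'cy': 243.80339581739082, 'eye': array([ 0.47385597, -0.01391074,  1.00063953]), 'orientation': array([-0.02606731,  0.03210928,  0.7087559 , -0.7042
[... 635 characters left out ...]
y([0.482, 0.116, 0.075]), 0.75)]
pad_mid side [(array([0.486, 0.122, 0.072]), 0.67)]
hinge_mid top [(array([0.63 , 0.162, 0.081]), 0.93)]
hinge_mid side [(array([0.623, 0.167, 0.072]), 0.86), (array([ 0.545, -0.439, -0.001]), 0.22)]
padlock_center top [(array([ 0.431, -0.324,  0.012]), 0.78), (array([ 0.488, -0.182,  0.016]), 0.71), (array([ 0.581, -0.019,  0.007]), 0.5), (array([ 0.383, -0.149,  0.008]), 0.46)]
padlock_center side [(array([ 0.588, -0.022,  0.008]), 0.61), (array([ 0.431, -0.321,  0.011]), 0.52), (array([ 0.38 , -0.154,  0.007]), 0.5), (array([ 0.494, -0.181,  0.016]), 0.47)]
mat top [(array([ 0.554, -0.169, -0.003]), 0.69)]
mat side [(array([ 0.55 , -0.168,  0.001]), 0.65)]
```

View pics/top0.png

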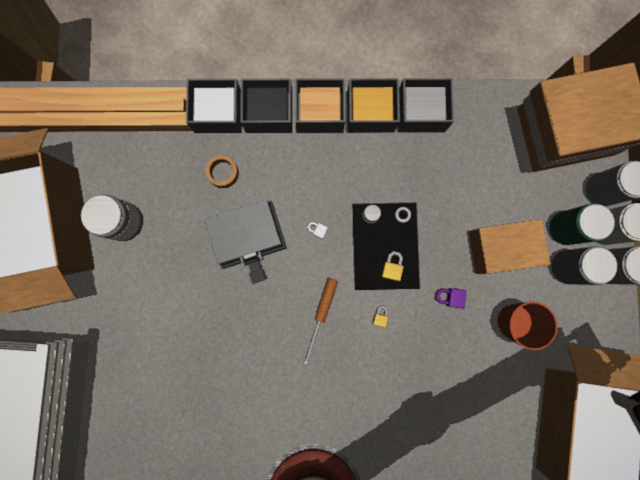

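View pics/side0.png

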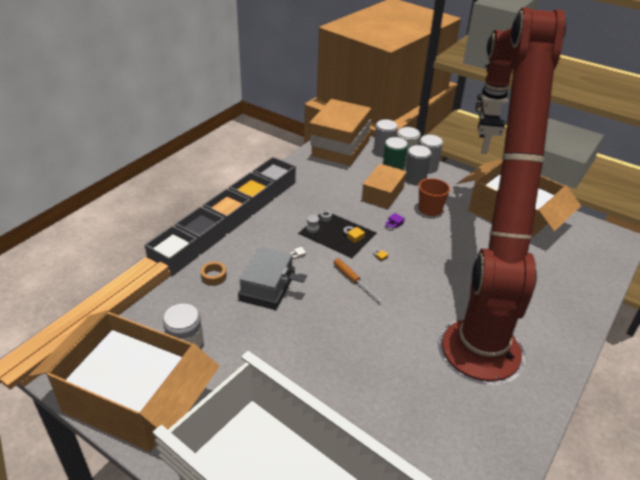

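```bash
cat > b.py <<'E'
import numpy as np,cv2
from h import cloud
z=np.load('top0.npz'); c=dict(cx=z['cx'],cy=z['cy']); P=cloud(z['d'],z['f'],c,z['T'])
im=z['im']
T=z['T']
def px(p):
    q=T[:3,:3].T@(np.array(p)-T[:3,3]); return (c['cx']+z['f']*q[0]/-q[2], c['cy']-z['f']*q[1]/-q[2])
cr=[]
for p in [(.488,-.182,.016),(.431,-.324,.012),(.581,-.019,.007),(.383,-.149,.008)]:
    u,v=map(int,px(p)); print(p,u,v,'rgb',im[v,u],'xyz',P[v,u].round(3))
    cr.append(cv2.resize(im[v-35:v+35,u-35:u+35],(300,300),interpolation=cv2.INTER_CUBIC))
o=np.vstack([np.hstack(cr[:2]),np.hstack(cr[2:])]); cv2.imwrite('pics/crops0.png',o[:,:,::-1])
# box heights
for n,p in dict(pad=(.484,.119,.073),lid=(.58,.147,.084)).items():
    u,v=map(int,px(p)); print(n,u,v,P[v-2:v+3,u-2:u+3].reshape(-1,3).mean(0).round(4))
np.set_printoptions(suppress=True)
m=(P[...,2]>.06)&(P[...,2]<.11)&(abs(P[...,0]-.56)<.12)&(abs(P[...,1]-.147)<.11)
vis=(m*255).astype(np.uint8); 
u,v=map(int,px((.56,.147,.07)))
cv2.imwrite('pics/box0.png',cv2.resize(im[v-90:v+90,u-100:u+100],(800,720))[:, :, ::-1][:600])
n,l,s,ce=cv2.connectedComponentsWithStats(vis)
for i in range(1,n):
    if s[i,4]>40: 
        Q=P[l==i]; print(s[i],Q.mean(0).round(4),Q[:,2].std(), cv2.minAreaRect(Q[:,:2].astype(np.float32)))
E
python3 b.py
```

```text
(0.488, -0.182, 0.016) 391 272 rgb [215 190  86] xyz [ 0.49  -0.179  0.023]
(0.431, -0.324, 0.012) 454 297 rgb [126  60 153] xyz [ 0.433 -0.319  0.022]
(0.581, -0.019, 0.007) 319 232 rgb [219 219 224] xyz [ 0.582 -0.018  0.012]
(0.383, -0.149, 0.008) 377 319 rgb [217 189  88] xyz [ 0.385 -0.147  0.015]
pad 254 275 [0.4848 0.1214 0.0672]
lid 240 229 [0.5825 0.15   0.0789]
[ 205  200   77   84 3593] [0.5692 0.1416 0.0773] 0.004450628594434306 ((0.5504249334335327, 0.1363297402858734), (0.16509702801704407, 0.14063096046447754), 17.618139266967773)
```

Top view: box at (245,235) with its pad at (257,272). The padlock candidates are brass on the mat (392,268), small brass (381,318), purple (453,298) and white (318,230). The mat brass one fits, being the larger of the two brass ones and on the mat's near half.

View pics/crops0.png

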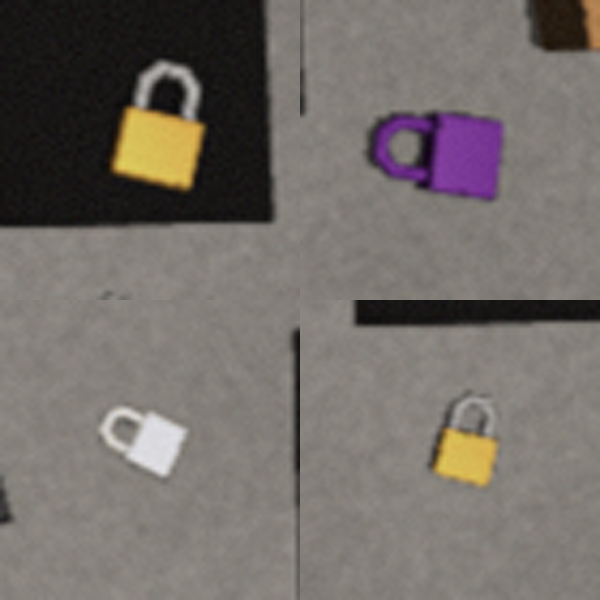

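View pics/box0.png

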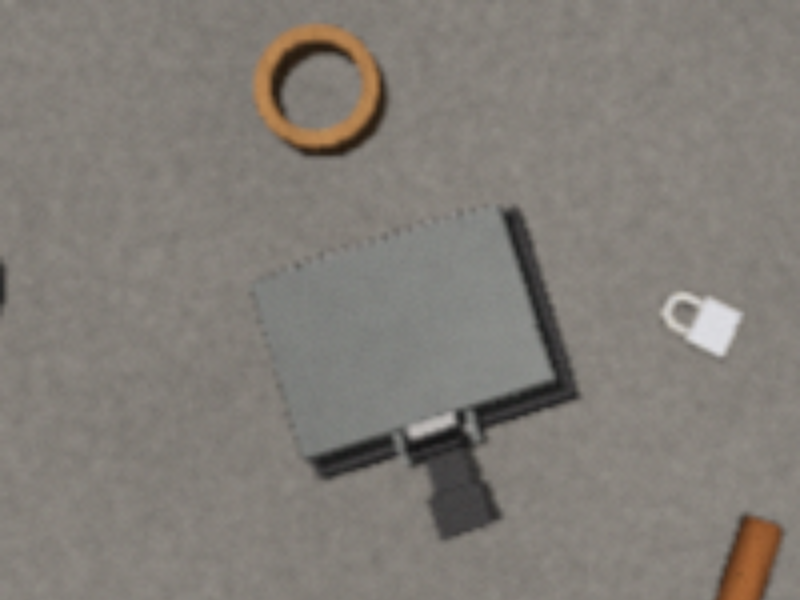

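```bash
cat > c.py <<'E'
import numpy as np,cv2
from h import cloud
z=np.load('top0.npz'); c=dict(cx=z['cx'],cy=z['cy']); P=cloud(z['d'],z['f'],c,z['T']); im=z['im'].astype(int)
X,Y,Z=P[...,0],P[...,1],P[...,2]
# lid by plane
m=(Z>.07)&(Z<.09)&(abs(X-.58)<.1)&(abs(Y-.147)<.11)
m=cv2.morphologyEx(m.astype(np.uint8),cv2.MORPH_OPEN,np.ones((9,9)))>0
print('lid',m.sum(),P[m].mean(0),cv2.minAreaRect(P[m][:,:2].astype(np.float32)), np.median(Z[m]))
# pad: dark
z0=(Z>.05)&(abs(X-.485)<.02)&(abs(Y-.12)<.025)&(Z<.08)
print('pad',z0.sum(),P[z0].mean(0),cv2.minAreaRect(P[z0][:,:2].astype(np.float32)),np.median(Z[z0]), Z[z0].min(),Z[z0].max())
# padlock yellow
b=(im[...,0]-im[...,2]>60)&(im[...,1]-im[...,2]>50)&(abs(X-.49)<.04)&(abs(Y+.18)<.04)
print('pl',b.sum(),P[b].mean(0),cv2.minAreaRect(P[b][:,:2].astype(np.float32)),np.median(Z[b]))
s=(~b)&(Z>.007)&(abs(X-.49)<.06)&(abs(Y+.18)<.04)
print('shackle',s.sum(),P[s].mean(0),Z[s].max())
print('bench',np.median(Z[(abs(X-.5)<.02)&(abs(Y-0)<.02)]), 'mat', np.median(Z[(abs(X-.55)<.01)&(abs(Y+.14)<.02)]))
E
python3 c.py
```

```text
lid 2901 [0.57638273 0.14522962 0.07844066] ((0.5740953683853149, 0.14362964034080505), (0.11435949802398682, 0.1399035006761551), 17.4539737701416) 0.07843067068746867
pad 212 [0.48727522 0.11610129 0.0664433 ] ((0.4896172881126404, 0.11645650118589401), (0.03760640323162079, 0.029149912297725677), 16.6483097076416) 0.066469039561106 0.060316574729129324 0.07207405782434484
pl 292 [ 0.49228481 -0.1818698   0.02582816] ((0.4926002323627472, -0.18234382569789886), (0.041568148881196976, 0.03485263139009476), 76.16619873046875) 0.026028055523143967
shackle 131 [ 0.51885039 -0.18785548  0.01789652] 0.028213814532840886
bench -0.0021198209718056304 mat 0.002411712698420554
```

Crops confirm the large brass padlock at top px (392,268), shackle pointing about −14° in world yaw. Depth suggests the shell is about 4 mm low. I'll write a helper that converts targets into move units.

```bash
cat > g.py <<'E'
import sys
from h import *
# usage: g.py x y z yawdeg  -> units for move from measured pose; tool z at yaw, tool x down
def Rd(yaw):
    y=np.radians(yaw); z=np.array([np.cos(y),np.sin(y),0]); x=np.array([0,0,-1.]); return np.stack([x,np.cross(z,x),z],1)
BY=17.3; BO=np.array([.579,.1465,0])
def box2w(p): return BO+R.from_euler('z',BY,degrees=True).as_matrix()@np.array(p)
if __name__=='__main__':
    s=arm.observe(); Rc=R.from_quat(s['orientation']).as_matrix()
    zz=Rc[:,2]; print('t %.2f pos'%s['time_s'],s['tool_pos'].round(4),'yaw %.1f'%np.degrees(np.arctan2(zz[1],zz[0])),'down',Rc[:,0].round(3),'F',s['force'].round(2),'gap',round(s['finger_gap'],4), 'q',s['qpos'].round(2))
    if len(sys.argv)>4:
        a=[float(v) for v in sys.argv[-4:]]; p=np.array(a[:3])
        if sys.argv[1]=='b': p=box2w(p)
        Rt=Rd(a[3]); rv=R.from_matrix(Rc.T@Rt).as_rotvec()/1.5; sh=Rc.T@(p-s['tool_pos'])/.25
        print('target',p.round(4),'turn',rv.round(3),'shift',sh.round(3),'dist',np.linalg.norm(sh)*.25)
E
python3 g.py b -.100 0 .15 17.3
```

```text
t 0.75 pos [ 0.2902 -0.5816  0.2187] yaw -153.5 down [-0.  0. -1.] F [-0.06  0.41  0.79] gap 0.0932 q [ 1.08  0.61 -0.01  1.42  0.01  1.1  -0.04]
target [0.4835 0.1168 0.15  ] turn [-1.987 -0.    -0.   ] shift [ 0.275 -2.154 -1.939] dist 0.7278599560918275
```

```bash
python3 g.py .48 -.25 .25 -80
```

```text
t 0.75 pos [ 0.2902 -0.5816  0.2187] yaw -153.5 down [-0.  0. -1.] F [-0.06  0.41  0.79] gap 0.0932 q [ 1.08  0.61 -0.01  1.42  0.01  1.1  -0.04]
target [ 0.48 -0.25  0.25] turn [-0.855 -0.     0.   ] shift [-0.125 -0.848 -1.272] dist 0.3833500046039927
```

Request:
{"api": "jog_arm", "payload": {
  "plan": [-0.1,0,0,-0.02,-0.08,-0.12,0,-0.2,0,0,-0.04,-0.16,-0.24,0,-0.3,0,0,-0.06,-0.24,-0.37,0,-0.4,0,0,-0.08,-0.32,-0.5,0,-0.5,0,0,-0.09,-0.41,-0.62,0,-0.6,0,0,-0.1,-0.5,-0.75,0,-0.7,0,0,-0.1,-0.58,-0.88,0,-0.8,0,0,-0.1,-0.65,-0.98,0,-0.8,0,0,-0.1,-0.65,-0.98,0,-0.8,0,0,-0.1,-0.65,-0.98,0],
  "force": 20
}}

```text
time_s: 1.58
tool_pos: [0.4386, -0.324, 0.2442]
orientation: [0.474, 0.525, -0.473, 0.525]
force: [-0.5, 0.2, -0.5]
finger_gap: 0.0307
```

```bash
python3 g.py .50 -.1 .22 -20
```

```text
t 1.58 pos [ 0.4386 -0.324   0.2442] yaw -84.1 down [ 0.001  0.    -1.   ] F [-0.5   0.18 -0.48] gap 0.0307 q [ 0.84  0.45 -0.37  1.69  0.18  1.04  0.52]
target [ 0.5  -0.1   0.22] turn [-0.746  0.    -0.001] shift [ 0.097  0.337 -0.866] dist 0.2335394444266752
```

Request:
{"api": "jog_arm", "payload": {
  "plan": [-0.1,0,0,0.01,0.05,-0.14,0,-0.2,0,0,0.02,0.1,-0.28,0,-0.3,0,0,0.03,0.15,-0.42,0,-0.4,0,0,0.05,0.2,-0.56,0,-0.5,0,0,0.07,0.25,-0.7,0,-0.6,0,0,0.08,0.3,-0.84,0,-0.7,0,0,0.1,0.34,-0.95,0,-0.8,0,0,0.1,0.37,-1,0,-0.8,0,0,0.1,0.37,-1,0,-0.8,0,0,0.1,0.37,-1,0]
}}

```text
time_s: 2.42
tool_pos: [0.5064, -0.0678, 0.2188]
orientation: [0.095, 0.7, -0.095, 0.701]
force: [0.3, 0.7, -0.3]
finger_gap: 0.0003
```

```bash
python3 g.py b -.100 0 .13 17.3
```

```text
t 2.42 pos [ 0.5064 -0.0678  0.2188] yaw -15.5 down [ 0.001  0.    -1.   ] F [ 0.31  0.72 -0.34] gap 0.0003 q [ 0.57  0.48 -0.71  1.81  0.37  0.99  1.01]
target [0.4835 0.1168 0.13  ] turn [-0.381  0.    -0.   ] shift [ 0.356  0.687 -0.285] dist 0.20608984225464014
```

Request:
{"api": "jog_arm", "payload": {
  "plan": [-0.08,0,0,0.03,0.1,-0.04,0,-0.16,0,0,0.07,0.2,-0.08,0,-0.24,0,0,0.12,0.3,-0.12,0,-0.32,0,0,0.18,0.4,-0.16,0,-0.38,0,0,0.24,0.5,-0.2,0,-0.38,0,0,0.3,0.6,-0.24,0,-0.381,0,0,0.356,0.687,-0.285,0,-0.381,0,0,0.356,0.687,-0.285,0,-0.381,0,0,0.356,0.687,-0.285,0,-0.381,0,0,0.356,0.687,-0.285,0]
}}

```text
time_s: 3.25
tool_pos: [0.4853, 0.1147, 0.1299]
orientation: [-0.103, 0.699, 0.103, 0.7]
force: [-0.1, 0.1, 0.5]
finger_gap: 0.0006
```

```bash
cat > d.py <<'E'
from h import *
from g import *
im,d,f,c,T=cam('wrist'); save('wrist1',im); np.savez('wrist1.npz',im=im,d=d,f=f,T=T,cx=c['cx'],cy=c['cy'])
for n in ['pad_mid','hinge_mid','box']: print(n,[(np.round(r['xyz'],4),round(r['score'],2)) for r in finder.pinpoint('wrist',n)])
E
python3 d.py; python3 g.py b -.100 0 .09 17.3
```

```text
pad_mid [(array([0.4844, 0.1216, 0.0777]), 0.68)]
hinge_mid []
box [(array([ 0.58  ,  0.147 , -0.0038]), 0.66)]
t 3.45 pos [0.4855 0.114  0.1301] yaw 16.6 down [ 0.001 -0.001 -1.   ] F [-0.14 -0.44  0.09] gap 0.0003 q [ 0.23  0.61 -0.77  1.95  0.58  0.82  1.  ]
target [0.4835 0.1168 0.09  ] turn [-0.008  0.001  0.001] shift [ 0.16   0.013 -0.004] dist 0.04026491881398381
```

View pics/wrist1.png

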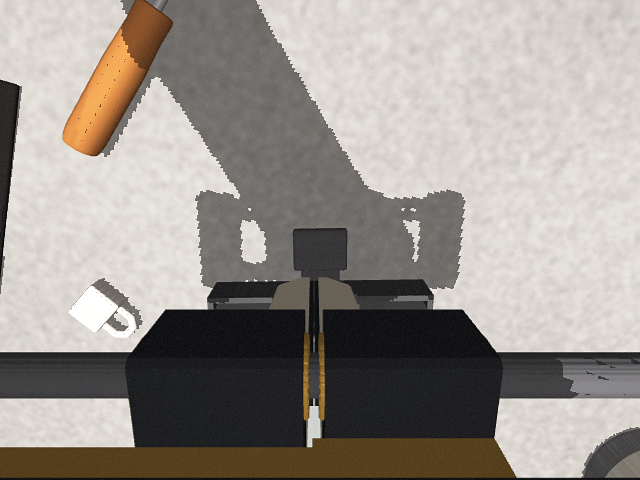

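Wrist view: pad at (320,250), finger tips just beyond it at (315,285), the white look-alike at (100,310), and the screwdriver at top left. I'll measure the pad from the depth.

```bash
cat > e.py <<'E'
import numpy as np,cv2
from h import cloud
from g import BO,BY
from scipy.spatial.transform import Rotation as R
z=np.load('wrist1.npz'); c=dict(cx=z['cx'],cy=z['cy']); P=cloud(z['d'],z['f'],c,z['T'])
B=(P-BO)@R.from_euler('z',BY,degrees=True).as_matrix()
for (u0,u1,v0,v1) in [(290,350,226,274),(215,290,284,294),(350,420,284,294)]:
    p=B[v0:v1,u0:u1]; 
    print(np.percentile(p[...,2],[5,25,50,75,95]).round(4))
    m=p[...,2]>.04; q=p[m]; print(m.sum(),q.min(0).round(4),q.max(0).round(4),q.mean(0).round(4))
    vv,uu=np.nonzero(m); print(uu.min()+u0,uu.max()+u0,vv.min()+v0,vv.max()+v0)
for v in range(222,300,6): print(v,B[v,[300,320,340]].round(4).tolist())
E
python3 e.py
```

```text
[0.0003 0.0685 0.0696 0.0702 0.0709]
2401 [-0.17   -0.0126  0.0649] [-0.0861  0.0172  0.2965] [-0.1012  0.0024  0.0702]
293 348 228 273
[0.0064 0.0111 0.0168 0.0225 0.1457]
134 [-0.17   -0.0157  0.1376] [-1.072e-01 -2.000e-04  2.965e-01] [-0.109  -0.0125  0.1456]
215 289 284 293
[0.01   0.0137 0.0187 0.0233 0.027 ]
17 [-0.17   -0.0002  0.1411] [-0.1069  0.0139  0.2965] [-0.115   0.0117  0.1626]
350 369 287 293
222 [[-0.101, -0.0106, -0.0002], [-0.1012, 0.0036, 0.0013], [-0.1009, 0.0178, 0.0006]]
228 [[-0.0968, -0.0107, 0.0008], [-0.1132, 0.0027, 0.0674], [-0.113, 0.0138, 0.0673]]
234 [[-0.1107, -0.0083, 0.0707], [-0.1105, 0.0027, 0.0702], [-0.1103, 0.0136, 0.07]]
240 [[-0.1069, -0.0084, 0.069], [-0.1069, 0.0027, 0.0697], [-0.107, 0.0136, 0.0702]]
246 [[-0.1038, -0.0084, 0.0703], [-0.1039, 0.0026, 0.0709], [-0.1035, 0.0137, 0.0702]]
252 [[-0.1002, -0.0085, 0.0698], [-0.1003, 0.0026, 0.0704], [-0.1003, 0.0136, 0.071]]
258 [[-0.0968, -0.0085, 0.07], [-0.0969, 0.0026, 0.0707], [-0.0966, 0.0137, 0.0702]]
264 [[-0.0933, -0.0086, 0.0701], [-0.0931, 0.0026, 0.07], [-0.093, 0.0137, 0.0701]]
270 [[-0.0892, -0.0087, 0.0686], [-0.0883, 0.0026, 0.0664], [-0.0646, 0.0181, 0.0001]]
276 [[-0.0605, -0.0114, 0.0007], [-0.0848, 0.0025, 0.0669], [-0.0599, 0.0181, -0.0]]
282 [[-0.1081, -0.0063, 0.1364], [-0.1078, 0.0017, 0.1357], [-0.1083, 0.0096, 0.1372]]
288 [[-0.1079, -0.0061, 0.1422], [-0.1087, 0.0016, 0.1443], [-0.1077, 0.0093, 0.1421]]
294 [[-0.1081, -0.0059, 0.1487], [-0.1081, 0.0015, 0.1489], [-0.1082, 0.0089, 0.1492]]
```

```bash
python3 g.py b -.101 .002 .074 17.3
```

```text
t 3.45 pos [0.4855 0.114  0.1301] yaw 16.6 down [ 0.001 -0.001 -1.   ] F [-0.14 -0.44  0.09] gap 0.0003 q [ 0.23  0.61 -0.77  1.95  0.58  0.82  1.  ]
target [0.482  0.1184 0.074 ] turn [-0.008  0.001  0.001] shift [ 0.224  0.021 -0.009] dist 0.05640133067213759
```

Request:
{"api": "jog_arm", "payload": {
  "plan": [-0.008,0,0,0.05,0.021,-0.009,0,-0.008,0,0,0.1,0.021,-0.009,0,-0.008,0,0,0.15,0.021,-0.009,0,-0.008,0,0,0.19,0.021,-0.009,0,-0.008,0,0,0.224,0.021,-0.009,0,-0.008,0,0,0.224,0.021,-0.009,0,-0.008,0,0,0.224,0.021,-0.009,0,-0.008,0,0,0.224,0.021,-0.009,0,-0.008,0,0,0.224,0.021,-0.009,0,-0.008,0,0,0.224,0.021,-0.009,0]
}}

```text
time_s: 4.28
tool_pos: [0.4815, 0.1199, 0.0742]
orientation: [-0.107, 0.698, 0.107, 0.699]
force: [0.4, 0.7, -0.4]
finger_gap: 0.0007
```

```bash
python3 g.py b -.101 .002 .068 17.3
```

```text
t 4.28 pos [0.4815 0.1199 0.0742] yaw 17.5 down [ 0.001  0.    -1.   ] F [ 0.39  0.72 -0.42] gap 0.0007 q [ 0.16  0.68 -0.69  2.    0.68  0.7   0.91]
target [0.482  0.1184 0.068 ] turn [ 0.002  0.001 -0.   ] shift [ 0.025 -0.006  0.   ] dist 0.006425419842469301
```

Request:
{"api": "jog_arm", "payload": {
  "plan": [0,0,0,0.004,0,0,0,0,0,0,0.008,0,0,0,0,0,0,0.012,0,0,0,0,0,0,0.016,0,0,0,0,0,0,0.02,0,0,0,0,0,0,0.024,0,0,0,0,0,0,0.024,0,0,0,0,0,0,0.024,0,0,0,0,0,0,0.024,0,0,0,0,0,0,0.024,0,0,0]
}}

```text
time_s: 5.12
tool_pos: [0.4808, 0.1197, 0.0677]
orientation: [-0.107, 0.699, 0.107, 0.699]
force: [-0.8, -0.3, 2.4]
finger_gap: 0.0004
```

```bash
cat > o.py <<'E'
from h import *
for n in range(3):
    s=arm.observe(); print(round(s['time_s'],2),s['tool_pos'].round(4),s['force'].round(2)); cams.get_image('top')
E
python3 o.py
```

```text
5.12 [0.4808 0.1197 0.0677] [-0.83 -0.26  2.35]
5.17 [0.4808 0.1197 0.0677] [-2.38 -1.03  3.38]
5.22 [0.4809 0.1197 0.0677] [-0.91 -0.75  2.08]
```

Request:
{"api": "jog_arm", "payload": {
  "plan": [0,0,0,0.002,0,0,0,0,0,0,0.004,0,0,0,0,0,0,0.006,0,0,0,0,0,0,0.008,0,0,0,0,0,0,0.008,0,0,0,0,0,0,0.008,0,0,0,0,0,0,0.008,0,0,0,0,0,0,0.008,0,0,0,0,0,0,0.008,0,0,0,0,0,0,0.008,0,0,0]
}}

```text
time_s: 6.1
tool_pos: [0.4808, 0.1196, 0.0656]
orientation: [-0.107, 0.699, 0.107, 0.699]
force: [-2.0, -0.9, 3.0]
finger_gap: 0.0008
```

```bash
python3 o.py
```

```text
6.1 [0.4808 0.1196 0.0656] [-1.98 -0.88  3.03]
6.15 [0.4808 0.1196 0.0656] [-1.8  -1.33  2.57]
6.2 [0.4808 0.1196 0.0656] [-2.61 -1.34  3.88]
```

Request:
{"api": "jog_arm", "payload": {
  "plan": [0,0,0,0.002,0,0,0,0,0,0,0.004,0,0,0,0,0,0,0.006,0,0,0,0,0,0,0.006,0,0,0,0,0,0,0.006,0,0,0,0,0,0,0.006,0,0,0,0,0,0,0.006,0,0,0,0,0,0,0.006,0,0,0,0,0,0,0.006,0,0,0,0,0,0,0.006,0,0,0]
}}

```text
time_s: 7.08
tool_pos: [0.4811, 0.1197, 0.0642]
orientation: [-0.107, 0.699, 0.107, 0.699]
force: [-3.8, -0.9, 2.9]
finger_gap: 0.0005
```

```bash
cat >> o.py <<'E'
im,d,f,c,T=cam('top'); from g import *; P=cloud(d,f,c,T)
B=(P-BO)@R.from_euler('z',BY,degrees=True).as_matrix()
m=(B[...,2]>.1)&(B[...,0]>-.06)&(B[...,0]<.09)&(abs(B[...,1])<.08)
import time; save('top_%d'%(s['time_s']*100),im)
print('high pts',m.sum(), B[m].max(0).round(3) if m.any() else '', B[m].min(0).round(3) if m.any() else '')
m=(abs(B[...,0]-0.0)<.02)&(abs(B[...,1]-.0)<.03); print('mid z',np.percentile(B[m][:,2],[10,50,90]).round(4))
E
python3 o.py
```

```text
7.08 [0.4811 0.1197 0.0642] [-3.79 -0.89  2.85]
7.13 [0.4812 0.1197 0.0642] [-4.2  -0.83  3.99]
7.18 [0.4812 0.1198 0.0642] [-3.75 -1.33  2.8 ]
high pts 90 [-0.047  0.005  0.414] [-0.06  -0.026  0.379]
mid z [0.0769 0.079  0.0811]
```

Request:
{"api": "jog_arm", "payload": {
  "plan": [0,0,0,0.002,0,0,0,0,0,0,0.004,0,0,0,0,0,0,0.006,0,0,0,0,0,0,0.006,0,0,0,0,0,0,0.006,0,0,0,0,0,0,0.006,0,0,0,0,0,0,0.006,0,0,0,0,0,0,0.006,0,0,0,0,0,0,0.006,0,0,0,0,0,0,0.006,0,0,0]
}}

```text
time_s: 8.12
tool_pos: [0.4811, 0.1198, 0.0627]
orientation: [-0.107, 0.699, 0.107, 0.699]
force: [-3.9, -1.3, 4.1]
finger_gap: 0.0004
```

```bash
python3 o.py
```

```text
8.12 [0.4811 0.1198 0.0627] [-3.94 -1.28  4.06]
8.17 [0.4811 0.1198 0.0627] [-3.43 -0.83  4.73]
8.22 [0.4811 0.1197 0.0627] [-4.26 -1.41  4.63]
high pts 684 [0.05  0.069 0.414] [-0.06  -0.071  0.1  ]
mid z [0.0121 0.0142 0.0166]
```

The lid popped. Retract upward, then head to the padlock.

Request:
{"api": "jog_arm", "payload": {
  "plan": [0,0,0,-0.05,0,0,0,0,0,0,-0.15,0,0,0,0,0,0,-0.28,0,0,0,0,0,0,-0.4,0,0,0,0,0,0,-0.52,0,0,0,0,0,0,-0.64,0,0,0,0,0,0,-0.75,0,0,0,0,0,0,-0.75,0,0,0,0,0,0,-0.75,0,0,0,0,0,0,-0.75,0,0,0]
}}

```text
time_s: 9.15
tool_pos: [0.4818, 0.1195, 0.2497]
orientation: [-0.107, 0.699, 0.107, 0.699]
force: [-0.3, -0.8, -0.2]
finger_gap: 0.0005
```

```bash
python3 o.py; python3 g.py .49 -.18 .20 -13.8
```

```text
9.15 [0.4818 0.1195 0.2497] [-0.26 -0.83 -0.19]
9.2 [0.4812 0.1193 0.2491] [ 0.13  0.42 -0.64]
9.25 [0.4809 0.1193 0.2489] [ 0.36  0.21 -0.74]
high pts 1257 [0.07  0.069 0.595] [-0.06  -0.071  0.1  ]
mid z [0.012  0.0142 0.0166]
t 9.35 pos [0.4808 0.1195 0.249 ] yaw 17.5 down [-0.002 -0.    -1.   ] F [ 0.3  -1.16 -0.01] gap 0.0004 q [ 0.32  0.47 -0.9   1.8   0.41  1.08  1.15]
target [ 0.49 -0.18  0.2 ] turn [ 0.364 -0.001  0.   ] shift [ 0.196 -1.154 -0.324] dist 0.3036189570085411
```

Request:
{"api": "jog_arm", "payload": {
  "plan": [0.05,0,0,0,-0.12,-0.03,0.4,0.1,0,0,0,-0.25,-0.07,0.7,0.15,0,0,0,-0.38,-0.1,0.7,0.2,0,0,0.05,-0.51,-0.14,0.7,0.25,0,0,0.1,-0.64,-0.18,0.7,0.3,0,0,0.15,-0.77,-0.22,0.7,0.364,0,0,0.19,-0.9,-0.25,0.7,0.364,0,0,0.19,-1,-0.28,0.7,0.364,0,0,0.19,-1,-0.28,0.7,0.364,0,0,0.19,-1,-0.28,0.7]
}}

```text
time_s: 10.18
tool_pos: [0.4889, -0.1412, 0.2015]
orientation: [0.087, 0.702, -0.086, 0.701]
force: [0.1, -0.5, 0.3]
finger_gap: 0.0621
```

```bash
cat > p.py <<'E'
from h import *
from g import *
im,d,f,c,T=cam('wrist'); save('wrist2',im); np.savez('wrist2.npz',im=im,d=d,f=f,T=T,cx=c['cx'],cy=c['cy'])
P=cloud(d,f,c,T); X,Y,Z=P[...,0],P[...,1],P[...,2]; i=im.astype(int)
b=(i[...,0]-i[...,2]>60)&(i[...,1]-i[...,2]>50)&(abs(X-.49)<.05)&(abs(Y+.18)<.05)&(Z>.018)
vv,uu=np.nonzero(b)
if b.any(): print('pl',b.sum(),uu.min(),uu.max(),vv.min(),vv.max(),P[b].mean(0),cv2.minAreaRect(P[b][:,:2].astype(np.float32)),np.median(Z[b]))
print([(np.round(r['xyz'],4),round(r['score'],2)) for r in finder.pinpoint('wrist','padlock_center')])
m=(abs(X-.5)<.01)&(Y>-.15)&(Y<-.13); print('mat',np.median(Z[m]))
im,d,f,c,T=cam('top'); P=cloud(d,f,c,T); save('top_open',im)
B=(P-BO)@R.from_euler('z',BY,degrees=True).as_matrix()
m=(B[...,2]>.09)&(B[...,2]<.25)&(B[...,0]>.02)&(B[...,0]<.09)&(abs(B[...,1])<.08)
print('lid',m.sum(),B[m].max(0),B[m].min(0))
m=(B[...,2]<.03)&(abs(B[...,0])<.04)&(abs(B[...,1])<.05); print('floor',np.median(B[m][:,2]))
m=(B[...,2]>.055)&(B[...,2]<.085)&(abs(B[...,0])<.07)&(abs(B[...,1])<.085); print('rim',m.sum(),np.percentile(B[m],[2,50,98],axis=0),cv2.minAreaRect(P[m][:,:2].astype(np.float32)))
E
python3 p.py;python3 g.py .4925 -.182 .1 -13.8
```

```text
pl 2500 114 293 207 419 [ 0.48454157 -0.17626827  0.07607407] ((0.4774100184440613, -0.17564620077610016), (0.041563645005226135, 0.06444747745990753), 76.40747833251953) 0.028638398431693496
[(array([ 0.4922, -0.1793,  0.0159]), 0.96), (array([ 0.3832, -0.1537,  0.0084]), 0.85), (array([ 0.4316, -0.3287,  0.0115]), 0.66), (array([ 0.5873, -0.019 ,  0.0069]), 0.66)]
mat 0.00452086416441691
lid 1267 [0.0702384  0.06843995 0.18176768] [ 0.04999362 -0.07088323  0.0900391 ]
floor 0.014253906181785457
rim 837 [[-0.06879506 -0.07101003  0.05635675]
 [ 0.02003569  0.00079998  0.07000573]
 [ 0.05080851  0.06780197  0.08360652]] ((0.5708367228507996, 0.14245375990867615), (0.12197227776050568, 0.14075706899166107), 18.104900360107422)
t 10.33 pos [ 0.4895 -0.1378  0.2027] yaw -13.6 down [ 0.     0.001 -1.   ] F [1.11 0.1  0.56] gap 0.0647 q [ 0.71  0.5  -0.71  1.83  0.39  0.95  1.16]
target [ 0.4925 -0.182   0.1   ] turn [ 0.002  0.    -0.001] shift [ 0.411 -0.17   0.053] dist 0.11186980377651352
```

View pics/top_open.png

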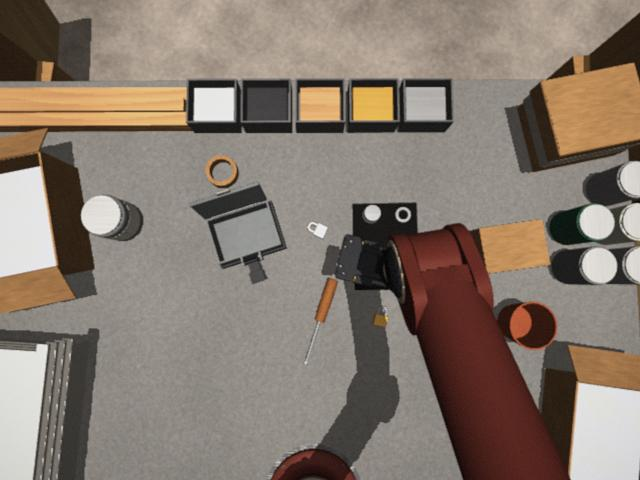

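View pics/wrist2.png

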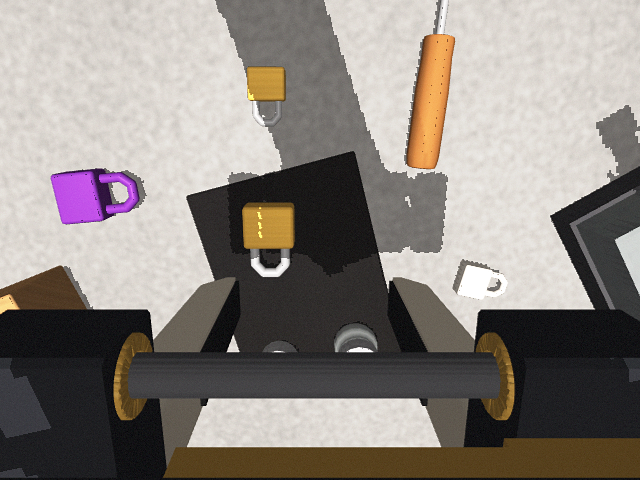

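The top view shows the lid standing open with the box empty. In the wrist view the target padlock body is at (268,226), and the smaller brass one is at (266,83).

```bash
cat > q.py <<'E'
import numpy as np,cv2
from h import cloud
z=np.load('wrist2.npz'); c=dict(cx=z['cx'],cy=z['cy']); P=cloud(z['d'],z['f'],c,z['T']); i=z['im'].astype(int)
m=np.zeros((480,640),bool); m[198:252,236:300]=1
b=m&(P[...,2]>.022)&(P[...,2]<.035)&(i[...,0]-i[...,2]>50)
print(b.sum(),P[b].mean(0),cv2.minAreaRect(P[b][:,:2].astype(np.float32)))
E
python3 q.py
```

```text
2176 [ 0.49080654 -0.17847938  0.02825466] ((0.49132609367370605, -0.1790604442358017), (0.041777003556489944, 0.03582174703478813), 75.71678161621094)
```

```bash
python3 g.py .4915 -.180 .08 -14.2
```

```text
t 10.33 pos [ 0.4895 -0.1378  0.2027] yaw -13.6 down [ 0.     0.001 -1.   ] F [1.11 0.1  0.56] gap 0.0647 q [ 0.71  0.5  -0.71  1.83  0.39  0.95  1.16]
target [ 0.4915 -0.18    0.08  ] turn [ 0.006  0.    -0.001] shift [ 0.491 -0.163  0.047] dist 0.12979210682727688
```

Request:
{"api": "jog_arm", "payload": {
  "plan": [0.006,0,0,0.07,-0.08,0.02,0.7,0.006,0,0,0.14,-0.163,0.047,0.7,0.006,0,0,0.22,-0.163,0.047,0.7,0.006,0,0,0.3,-0.163,0.047,0.7,0.006,0,0,0.37,-0.163,0.047,0.7,0.006,0,0,0.44,-0.163,0.047,0.7,0.006,0,0,0.49,-0.163,0.047,0.7,0.006,0,0,0.49,-0.163,0.047,0.7,0.006,0,0,0.49,-0.163,0.047,0.7,0.006,0,0,0.49,-0.163,0.047,0.7]
}}

```text
time_s: 11.17
tool_pos: [0.492, -0.1812, 0.0811]
orientation: [0.088, 0.701, -0.088, 0.702]
force: [-0.4, 0.4, -0.3]
finger_gap: 0.0652
```

```bash
sed -i "s/'wrist2'/'wrist3'/;s/wrist2.npz/wrist3.npz/" p.py; python3 p.py | head -2;python3 g.py .4915 -.180 .007 -14.2
```

```text
pl 6185 104 523 221 456 [ 0.48452695 -0.17770229  0.0598935 ] ((0.48308131098747253, -0.17761293053627014), (0.06974312663078308, 0.052510760724544525), 75.78246307373047) 0.02865659535824011
[(array([ 0.4316, -0.3295,  0.0106]), 0.75), (array([ 0.3813, -0.1544,  0.0104]), 0.71), (array([ 0.4957, -0.1802,  0.0175]), 0.7)]
t 11.32 pos [ 0.4918 -0.182   0.0812] yaw -14.3 down [ 0.002 -0.001 -1.   ] F [-0.59 -0.25 -0.11] gap 0.0648 q [ 0.69  0.67 -0.58  1.93  0.56  0.71  1.09]
target [ 0.4915 -0.18    0.007 ] turn [-0.001  0.001 -0.   ] shift [ 0.297  0.007 -0.004] dist 0.07424266255661963
```

View pics/wrist3.png

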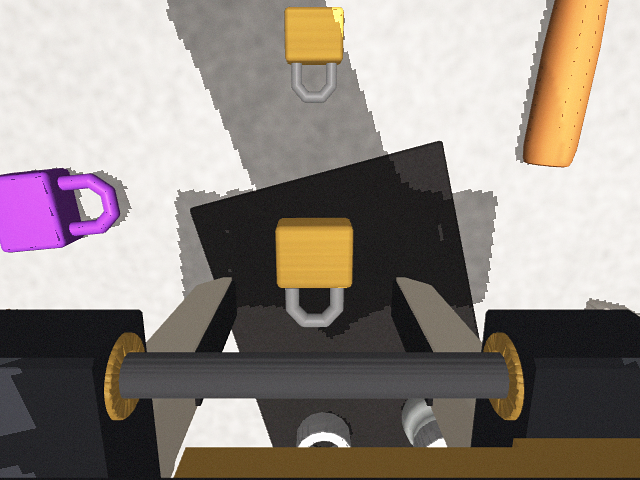

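The padlock body at (314,252) is centred between the jaws and aligned. Descend and grip.

Request:
{"api": "jog_arm", "payload": {
  "plan": [0,0,0,0.05,0.007,-0.004,0.7,0,0,0,0.1,0.007,-0.004,0.7,0,0,0,0.16,0.007,-0.004,0.7,0,0,0,0.22,0.007,-0.004,0.7,0,0,0,0.26,0.007,-0.004,0.7,0,0,0,0.29,0.007,-0.004,0.7,0,0,0,0.295,0.007,-0.004,0.7,0,0,0,0.295,0.007,-0.004,0.7,0,0,0,0.295,0.007,-0.004,0.3,0,0,0,0.295,0.007,-0.004,0.3],
  "force": 25
}}

```text
time_s: 12.15
tool_pos: [0.4911, -0.1802, 0.0071]
orientation: [0.088, 0.701, -0.088, 0.702]
force: [0.5, 0.1, -0.2]
finger_gap: 0.056
```

Request:
{"api": "jog_arm", "payload": {
  "plan": [0,0,0,0,0,0,0.3,0,0,0,0,0,0,0.3,0,0,0,0,0,0,0.3,0,0,0,-0.02,0,0,0.3,0,0,0,-0.05,0,0,0.3,0,0,0,-0.1,0,0,0.3,0,0,0,-0.15,0,0,0.3,0,0,0,-0.2,0,0,0.3,0,0,0,-0.25,0,0,0.3,0,0,0,-0.3,0,0,0.3]
}}

```text
time_s: 12.98
tool_pos: [0.4899, -0.1801, 0.0823]
orientation: [0.088, 0.702, -0.088, 0.701]
force: [0.1, -0.5, -3.3]
finger_gap: 0.0421
```

```bash
sed -i "s/'wrist3'/'wrist4'/;s/wrist3.npz/wrist4.npz/" p.py; python3 p.py ;python3 g.py b -.01 0 .25 17.3
```

```text
pl 10531 176 522 261 440 [ 0.48300479 -0.17684318  0.11119022] ((0.48086339235305786, -0.17121782898902893), (0.05581658333539963, 0.048284824937582016), 75.50695037841797) 0.10384205093724044
[(array([ 0.4963, -0.1829,  0.0901]), 0.91), (array([ 0.5868, -0.0175,  0.0061]), 0.82), (array([ 0.3797, -0.1533,  0.0106]), 0.77), (array([ 0.4336, -0.3267,  0.0138]), 0.75)]
mat 0.004617609768297656
lid 1263 [0.0703296  0.06840779 0.18147753] [ 0.05051477 -0.07088691  0.09001842]
floor 0.01423426690731455
rim 832 [[-0.06830949 -0.07107956  0.05609011]
 [ 0.02200392  0.00106676  0.06994203]
 [ 0.05098389  0.06806754  0.08347603]] ((0.5708494782447815, 0.1425163447856903), (0.12190912663936615, 0.14086617529392242), 18.049245834350586)
t 13.13 pos [ 0.4908 -0.1803  0.0822] yaw -14.4 down [ 0.002 -0.001 -1.   ] F [-0.3   0.37 -3.5 ] gap 0.0419 q [ 0.69  0.67 -0.58  1.93  0.55  0.71  1.09]
target [0.5695 0.1435 0.25  ] turn [-0.368  0.001  0.   ] shift [-0.671  1.333 -0.015] dist 0.37310979136589084
```

View pics/wrist4.png

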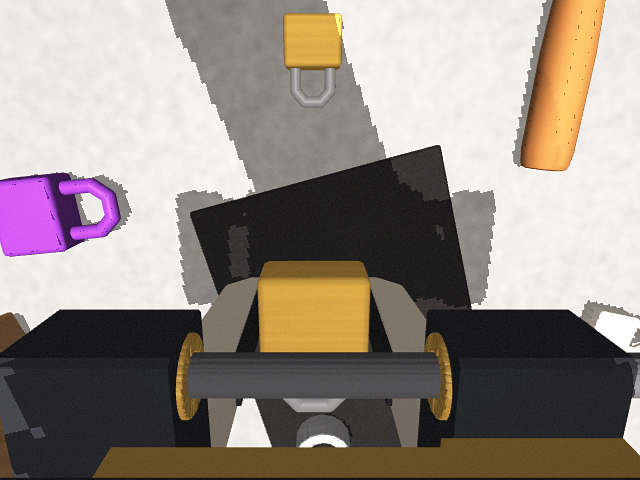

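Grip holds (gap 42 mm, −3.4 N weight). Moving over the box.

Request:
{"api": "jog_arm", "payload": {
  "plan": [0,0,0,-0.14,0.02,0,0.3,0,0,0,-0.28,0.06,0,0.3,-0.05,0,0,-0.4,0.14,0,0.3,-0.1,0,0,-0.5,0.24,0,0.3,-0.15,0,0,-0.6,0.35,0,0.3,-0.2,0,0,-0.66,0.48,0,0.3,-0.25,0,0,-0.67,0.61,0,0.3,-0.3,0,0,-0.67,0.74,0,0.3,-0.35,0,0,-0.67,0.87,-0.01,0.3,-0.368,0,0,-0.67,1,-0.015,0.3]
}}

```text
time_s: 13.97
tool_pos: [0.548, 0.0638, 0.2477]
orientation: [-0.107, 0.7, 0.107, 0.698]
force: [1.0, 0.3, -2.1]
finger_gap: 0.0422
```

```bash
python3 g.py b -.01 -.001 .15 17.3
```

```text
t 13.97 pos [0.548  0.0638 0.2477] yaw 17.4 down [-0.003 -0.001 -1.   ] F [ 1.04  0.34 -2.06] gap 0.0422 q [ 0.38  0.56 -0.86  1.65  0.45  1.15  1.28]
target [0.5697 0.1426 0.15  ] turn [ 0.002 -0.002  0.   ] shift [0.39  0.274 0.179] dist 0.1273222560475386
```

Request:
{"api": "jog_arm", "payload": {
  "plan": [0,0,0,0,0.1,0.05,0.3,0,0,0,0,0.2,0.12,0.3,0,0,0,0.02,0.274,0.179,0.3,0,0,0,0.08,0.274,0.179,0.3,0,0,0,0.16,0.274,0.179,0.3,0,0,0,0.24,0.274,0.179,0.3,0,0,0,0.32,0.274,0.179,0.3,0,0,0,0.39,0.274,0.179,0.3,0,0,0,0.39,0.274,0.179,0.3,0,0,0,0.39,0.274,0.179,0.3]
}}

```text
time_s: 14.8
tool_pos: [0.57, 0.141, 0.1498]
orientation: [-0.107, 0.7, 0.106, 0.698]
force: [0.8, -0.5, -2.2]
finger_gap: 0.0423
```

```bash
cat > w.py <<'E'
from h import *
from g import *
im,d,f,c,T=cam('wrist'); save('wrist5',im)
im,d,f,c,T=cam('top'); u,v=240,235; cv2.imwrite('pics/top5.png',cv2.resize(im[v-75:v+75,u-100:u+100],(800,600))[:,:,::-1])
E
python3 w.py; python3 g.py b -.01 -.001 .024 17.3
```

```text
t 14.90 pos [0.5715 0.1421 0.1521] yaw 17.3 down [ 0.001  0.001 -1.   ] F [ 0.43 -0.38 -3.16] gap 0.0419 q [ 0.18  0.7  -0.78  1.68  0.57  1.    1.08]
target [0.5697 0.1426 0.024 ] turn [-0.     0.001 -0.   ] shift [ 0.513  0.004 -0.007] dist 0.12815017218777291
```

View pics/wrist5.png

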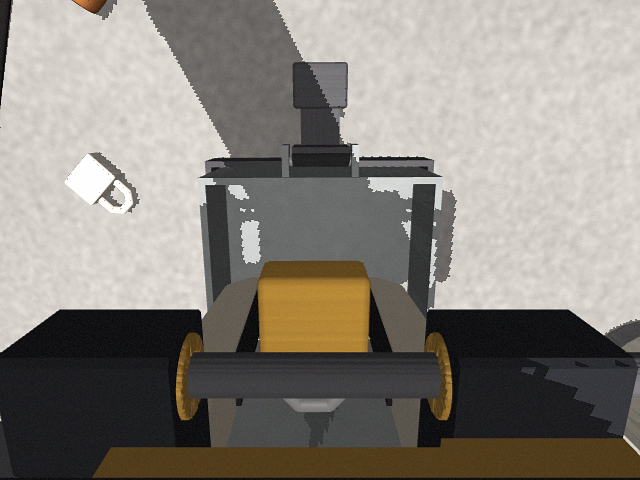

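View pics/top5.png

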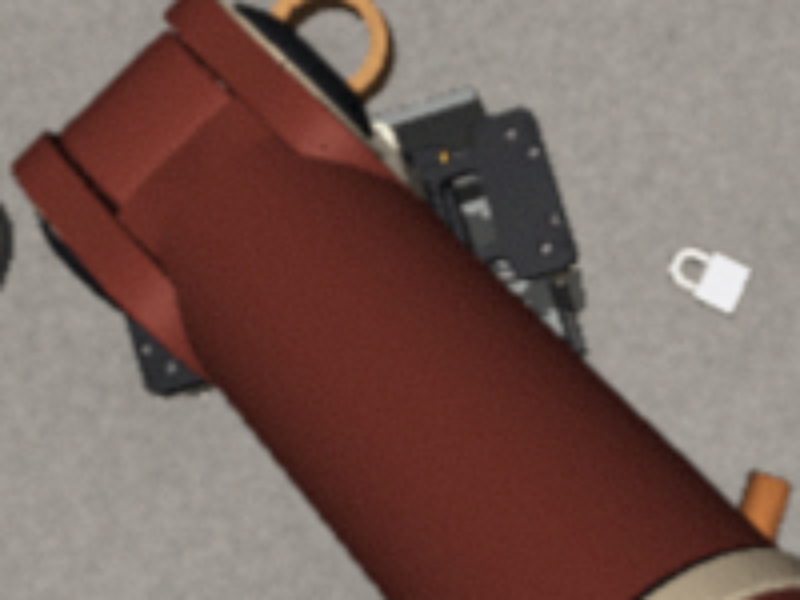

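Wrist view: the box mouth spans columns 203–437 and the gripper is centred at 313, so alignment is fine. I need to check clearance between the wrist link and the raised lid before lowering.

```bash
cat > w2.py <<'E'
from h import *
from g import *
im,d,f,c,T=cam('side'); u,v=290,230; cv2.imwrite('pics/side5.png',cv2.resize(im[v-150:v+90,u-160:u+160],(800,600),interpolation=cv2.INTER_CUBIC)[:,:,::-1])
P=cloud(d,f,c,T); B=(P-BO)@R.from_euler('z',BY,degrees=True).as_matrix()
s=arm.observe(); 
for lo in np.arange(.16,.5,.03):
    m=(B[...,2]>lo)&(B[...,2]<lo+.03)&(abs(B[...,0])<.25)&(abs(B[...,1])<.2)
    if m.sum()>20: print(lo.round(2),m.sum(),np.percentile(B[m],[1,99],axis=0)[:,:2].round(3).tolist())
E
python3 w2.py
```

```text
0.16 281 [[-0.026, -0.026], [0.07, 0.074]]
0.22 233 [[-0.045, -0.083], [0.025, 0.091]]
0.25 929 [[-0.045, -0.088], [0.025, 0.098]]
0.28 233 [[-0.039, -0.062], [0.017, 0.096]]
0.31 274 [[-0.045, -0.037], [0.025, 0.04]]
0.34 250 [[-0.044, -0.008], [0.021, 0.039]]
0.37 306 [[-0.043, -0.007], [0.022, 0.045]]
0.4 274 [[-0.044, -0.008], [0.02, 0.043]]
0.43 275 [[-0.069, 0.009], [0.018, 0.054]]
0.46 635 [[-0.087, -0.012], [0.039, 0.056]]
0.49 995 [[-0.125, -0.034], [0.032, 0.05]]
```

View pics/side5.png

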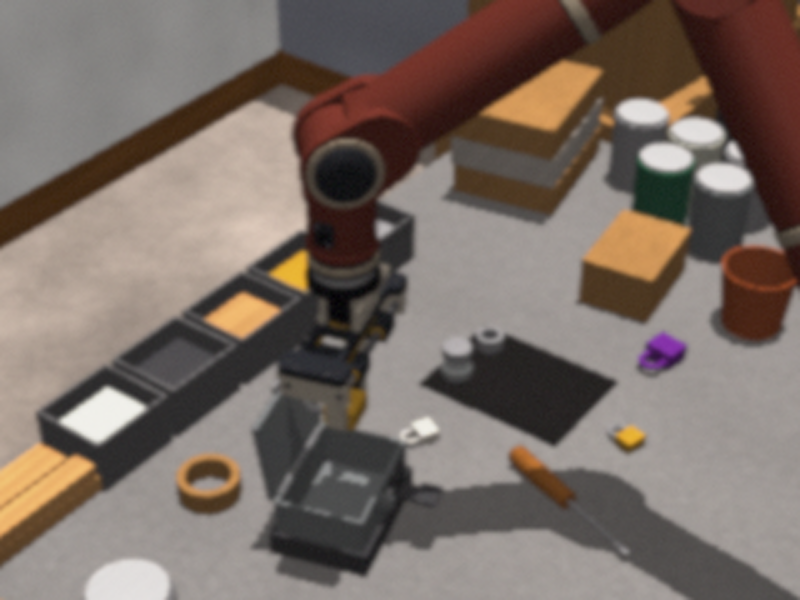

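Side view: the wrist stack's x stays below 0.03 in the box frame and the lid is at 0.05 or more, so it is clear. Lowering the padlock, slow at the end.

Request:
{"api": "jog_arm", "payload": {
  "plan": [0,0,0,0.08,0.004,-0.007,0.3,0,0,0,0.16,0.004,-0.007,0.3,0,0,0,0.24,0.004,-0.007,0.3,0,0,0,0.32,0.004,-0.007,0.3,0,0,0,0.39,0.004,-0.007,0.3,0,0,0,0.44,0.004,-0.007,0.3,0,0,0,0.47,0.004,-0.007,0.3,0,0,0,0.49,0.004,-0.007,0.3,0,0,0,0.5,0.004,-0.007,0.3,0,0,0,0.5,0.004,-0.007,0.3]
}}

```text
time_s: 15.78
tool_pos: [0.5695, 0.1423, 0.0268]
orientation: [-0.106, 0.699, 0.106, 0.699]
force: [-0.3, 0.8, -2.7]
finger_gap: 0.0422
```

```bash
python3 o.py | head -3
```

```text
15.78 [0.5695 0.1423 0.0268] [-0.27  0.76 -2.75]
15.83 [0.5697 0.1424 0.0271] [-1.27  0.64 -2.06]
15.88 [0.5698 0.1425 0.0273] [ 0.09 -0.2  -2.17]
```

Request:
{"api": "jog_arm", "payload": {
  "plan": [0,0,0,0.004,0,0,0.3,0,0,0,0.008,0,0,0.3,0,0,0,0.012,0,0,0.3,0,0,0,0.016,0,0,0.3,0,0,0,0.018,0,0,0.3,0,0,0,0.02,0,0,0.3,0,0,0,0.022,0,0,0.3,0,0,0,0.022,0,0,0.3,0,0,0,0.022,0,0,0.3,0,0,0,0.022,0,0,0.3]
}}

```text
time_s: 16.82
tool_pos: [0.5692, 0.1422, 0.021]
orientation: [-0.106, 0.699, 0.106, 0.699]
force: [-0.1, -0.2, -3.1]
finger_gap: 0.0417
```

```bash
python3 o.py | head -3
```

```text
16.82 [0.5692 0.1422 0.021 ] [-0.11 -0.24 -3.12]
16.87 [0.5692 0.1422 0.021 ] [ 0.99 -0.06 -3.05]
16.92 [0.5692 0.1422 0.021 ] [-0.16 -0.21 -2.43]
```

Request:
{"api": "jog_arm", "payload": {
  "plan": [0,0,0,0.001,0,0,0.3,0,0,0,0.002,0,0,0.3,0,0,0,0.003,0,0,0.3,0,0,0,0.004,0,0,0.3,0,0,0,0.005,0,0,0.3,0,0,0,0.006,0,0,0.3,0,0,0,0.006,0,0,0.3,0,0,0,0.006,0,0,0.3,0,0,0,0.006,0,0,0.3,0,0,0,0.006,0,0,0.3]
}}

```text
time_s: 17.85
tool_pos: [0.5691, 0.1421, 0.0194]
orientation: [-0.106, 0.699, 0.106, 0.699]
force: [-0.8, -0.2, -2.8]
finger_gap: 0.042
```

```bash
python3 o.py | head -3
```

```text
17.85 [0.5691 0.1421 0.0194] [-0.85 -0.22 -2.82]
17.9 [0.5692 0.1421 0.0195] [ 0.35 -0.37 -2.15]
17.95 [0.5691 0.1421 0.0194] [-0.29  0.55 -3.92]
```

Not touching yet; another 1.5 mm.

Request:
{"api": "jog_arm", "payload": {
  "plan": [0,0,0,0.001,0,0,0.3,0,0,0,0.002,0,0,0.3,0,0,0,0.003,0,0,0.3,0,0,0,0.004,0,0,0.3,0,0,0,0.005,0,0,0.3,0,0,0,0.006,0,0,0.3,0,0,0,0.006,0,0,0.3,0,0,0,0.006,0,0,0.3,0,0,0,0.006,0,0,0.3,0,0,0,0.006,0,0,0.3]
}}

```text
time_s: 18.88
tool_pos: [0.5692, 0.1421, 0.0192]
orientation: [-0.106, 0.699, 0.106, 0.699]
force: [-2.5, -2.0, 6.6]
finger_gap: 0.0418
```

```bash
python3 o.py | head -3
```

```text
18.88 [0.5692 0.1421 0.0192] [-2.5  -2.02  6.63]
18.93 [0.5692 0.1421 0.0191] [-2.74 -2.43  7.21]
18.98 [0.5692 0.1421 0.0192] [-2.08 -2.39  6.67]
```

Contact: the padlock is resting on the floor, bottom at about 16 mm, so the offset is about −4 mm. Release and rise.

Request:
{"api": "jog_arm", "payload": {
  "plan": [0,0,0,-0.003,0,0,0.6,0,0,0,-0.003,0,0,0.6,0,0,0,-0.003,0,0,0.6,0,0,0,-0.003,0,0,0.6,0,0,0,-0.003,0,0,0.6,0,0,0,-0.003,0,0,0.6,0,0,0,-0.02,0,0,0.6,0,0,0,-0.06,0,0,0.6,0,0,0,-0.12,0,0,0.6,0,0,0,-0.18,0,0,0.6]
}}

```text
time_s: 19.92
tool_pos: [0.569, 0.1423, 0.064]
orientation: [-0.106, 0.699, 0.106, 0.699]
force: [-0.5, 0.3, -1.0]
finger_gap: 0.0557
```

```bash
python3 g.py b -.02 0 .27 17.3
```

```text
t 19.92 pos [0.569  0.1423 0.064 ] yaw 17.3 down [-0.  0. -1.] F [-0.45  0.33 -0.95] gap 0.0557 q [ 0.13  0.8  -0.7   1.76  0.67  0.83  0.99]
target [0.5599 0.1406 0.27  ] turn [ 0. -0. -0.] shift [-0.824  0.005 -0.037] dist 0.20625383491311974
```

Request:
{"api": "jog_arm", "payload": {
  "plan": [0,0,0,-0.08,0,0,0.6,0,0,0,-0.18,0,0,0.6,0,0,0,-0.28,0,0,0.6,0,0,0,-0.4,0,0,0.6,0,0,0,-0.52,0,0,0.3,0,0,0,-0.64,0,0,0,0,0,0,-0.76,0,0,0,0,0,0,-0.85,0,0,0,0,0,0,-0.9,0,0,0,0,0,0,-0.9,0,0,0]
}}

```text
time_s: 20.75
tool_pos: [0.5702, 0.1436, 0.2924]
orientation: [-0.106, 0.696, 0.107, 0.702]
force: [-0.1, -0.4, -0.3]
finger_gap: 0.0204
```

```bash
sed -i "s/'wrist5'/'wrist6'/;s/top5/top6/" w.py; python3 w.py; python3 g.py b .11 0 .28 17.3
```

```text
t 20.85 pos [0.5688 0.1421 0.2883] yaw 17.3 down [ 0.001 -0.    -1.   ] F [0.52 0.31 0.16] gap 0.0122 q [ 0.22  0.57 -0.86  1.49  0.44  1.28  1.19]
target [0.684  0.1792 0.28  ] turn [0. 0. 0.] shift [0.034 0.005 0.484] dist 0.12131211262460985
```

View pics/wrist6.png

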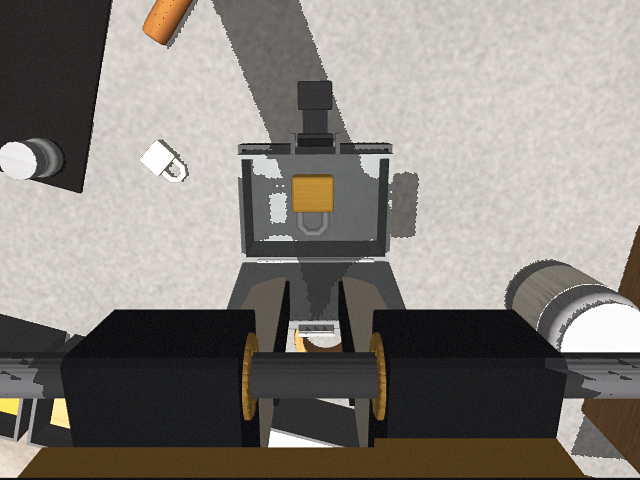

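The padlock lies flat in the open box at (312,195), clear of the walls. Now go over and behind the lid, fingers shut.

Request:
{"api": "jog_arm", "payload": {
  "plan": [0,0,0,0,0.005,0.12,0,0,0,0,0,0.005,0.24,0,0,0,0,0,0.005,0.36,0,0,0,0,0,0.005,0.48,0,0,0,0,0.05,0.005,0.5,0,0,0,0,0.15,0.005,0.5,0,0,0,0,0.27,0.005,0.5,0,0,0,0,0.4,0.005,0.5,0,0,0,0,0.5,0.005,0.5,0,0,0,0,0.5,0.005,0.5,0]
}}

```text
time_s: 21.68
tool_pos: [0.6835, 0.1775, 0.1543]
orientation: [-0.108, 0.704, 0.105, 0.694]
force: [-0.8, -0.3, -1.4]
finger_gap: 0.0002
```

```bash
cat > arc.py <<'E'
from h import *
from g import *
s=arm.observe(); Rb=R.from_euler('z',BY,degrees=True).as_matrix()
print('t',round(s['time_s'],2)); b=Rb.T@(s['tool_pos']-BO); print('box frame',b.round(4),'F',s['force'].round(2))
Rc=R.from_quat(s['orientation']).as_matrix(); print('yaw',np.degrees(np.arctan2(Rc[1,2],Rc[0,2])).round(2), 'gap',s['finger_gap'])
for th in [1.57,1.4,1.25,1.1,.95,.8,.65,.5,.4,.3,.22,.16]:
    r=.07+(1.57-th)/1.47*.022; h=.008
    p=np.array([.05-r*np.cos(th)+.008*np.sin(th)+h,0,.072+r*np.sin(th)+.008*np.cos(th)])
    print(th,p.round(4),(Rc.T@(Rb@(p-b))/.25).round(3))
E
python3 arc.py
```

```text
t 21.68
box frame [ 0.109  -0.0015  0.1543] F [-0.82 -0.31 -1.4 ]
yaw 17.39 gap 0.00021387120252810347
1.57 [0.0659 0.     0.142 ] [ 0.052  0.006 -0.172]
1.4 [0.0536 0.     0.1448] [ 0.041  0.006 -0.221]
1.25 [0.042  0.     0.1455] [ 0.039  0.006 -0.267]
1.1 [0.0302 0.     0.1443] [ 0.045  0.007 -0.315]
0.95 [0.0184 0.     0.1411] [ 0.058  0.007 -0.362]
0.8 [0.0069 0.     0.1361] [ 0.079  0.007 -0.407]
0.65 [-0.0038  0.      0.1291] [ 0.108  0.007 -0.45 ]
0.5 [-0.0136  0.      0.1203] [ 0.144  0.007 -0.489]
0.4 [-0.0195  0.      0.1134] [ 0.171  0.007 -0.511]
0.3 [-0.0247  0.      0.1059] [ 0.201  0.007 -0.532]
0.22 [-0.0283  0.      0.0995] [ 0.228  0.007 -0.546]
0.16 [-0.0307  0.      0.0944] [ 0.248  0.007 -0.555]
```

```bash
sed -i "s/side5/side6/" w2.py; python3 w2.py|head -1; python3 arc.py
```

```text
0.16 265 [[0.059, -0.062], [0.115, 0.074]]
t 21.73
box frame [ 0.1111 -0.001   0.1581] F [0.43 0.05 0.94]
yaw 17.34 gap 0.0004558925423262597
1.57 [0.0659 0.     0.142 ] [ 0.066  0.004 -0.18 ]
1.4 [0.0536 0.     0.1448] [ 0.055  0.004 -0.229]
1.25 [0.042  0.     0.1455] [ 0.053  0.004 -0.276]
1.1 [0.0302 0.     0.1443] [ 0.058  0.004 -0.323]
0.95 [0.0184 0.     0.1411] [ 0.071  0.004 -0.37 ]
0.8 [0.0069 0.     0.1361] [ 0.092  0.004 -0.416]
0.65 [-0.0038  0.      0.1291] [ 0.121  0.004 -0.458]
0.5 [-0.0136  0.      0.1203] [ 0.156  0.004 -0.497]
0.4 [-0.0195  0.      0.1134] [ 0.184  0.004 -0.52 ]
0.3 [-0.0247  0.      0.1059] [ 0.214  0.004 -0.541]
0.22 [-0.0283  0.      0.0995] [ 0.24   0.005 -0.555]
0.16 [-0.0307  0.      0.0944] [ 0.26   0.005 -0.564]
```

View pics/side6.png

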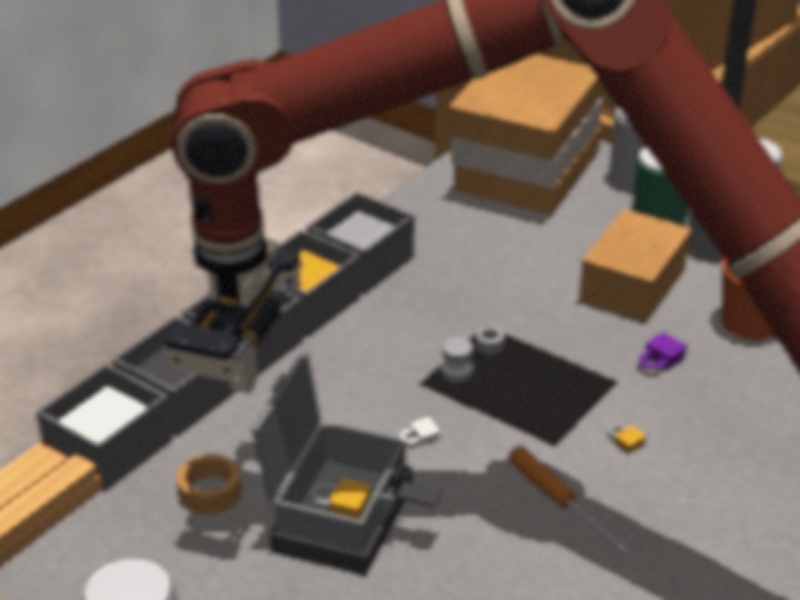

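Side view: fingers behind the raised lid, padlock inside the box at (350,495). Sweep the lid over along its arc.

Request:
{"api": "jog_arm", "payload": {
  "plan": [0,0,0,0.04,0.004,-0.06,0,0,0,0,0.08,0.004,-0.12,0,0,0,0,0.084,0.004,-0.17,0,0,0,0,0.08,0.004,-0.21,0,0,0,0,0.073,0.004,-0.25,0,0,0,0,0.07,0.004,-0.29,0,0,0,0,0.075,0.004,-0.337,0,0,0,0,0.088,0.004,-0.384,0,0,0,0,0.108,0.004,-0.43,0,0,0,0,0.108,0.004,-0.43,0]
}}

```text
time_s: 22.57
tool_pos: [0.5852, 0.1498, 0.1379]
orientation: [-0.106, 0.698, 0.107, 0.7]
force: [0.1, 0.5, 1.8]
finger_gap: 0.0006
```

```bash
sed -i "s/side6/side7/" w2.py; python3 w2.py|head -1; python3 arc.py
```

```text
0.16 33 [[-0.004, -0.011], [-0.0, 0.018]]
t 22.62
box frame [0.0074 0.0014 0.138 ] F [ 0.42 -0.23  3.01]
yaw 17.31 gap 0.0007963898836123653
1.57 [0.0659 0.     0.142 ] [-0.015 -0.005  0.234]
1.4 [0.0536 0.     0.1448] [-0.027 -0.005  0.185]
1.25 [0.042  0.     0.1455] [-0.03  -0.005  0.138]
1.1 [0.0302 0.     0.1443] [-0.025 -0.005  0.091]
0.95 [0.0184 0.     0.1411] [-0.012 -0.005  0.044]
0.8 [0.0069 0.     0.1361] [ 0.008 -0.005 -0.002]
0.65 [-0.0038  0.      0.1291] [ 0.036 -0.005 -0.045]
0.5 [-0.0136  0.      0.1203] [ 0.071 -0.005 -0.085]
0.4 [-0.0195  0.      0.1134] [ 0.098 -0.005 -0.108]
0.3 [-0.0247  0.      0.1059] [ 0.128 -0.005 -0.129]
0.22 [-0.0283  0.      0.0995] [ 0.154 -0.005 -0.143]
0.16 [-0.0307  0.      0.0944] [ 0.174 -0.005 -0.153]
```

View pics/side7.png

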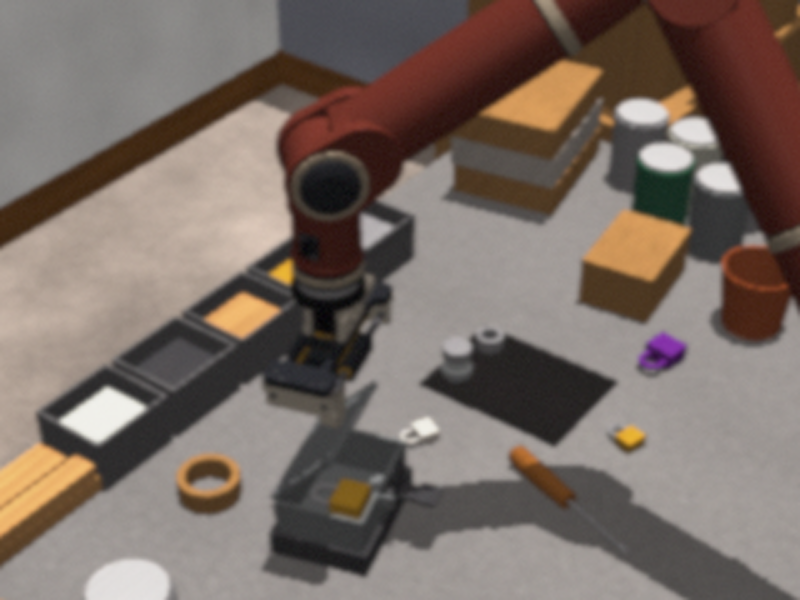

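Lid at about 0.85 rad, pushed by the fingers. Continue.

Request:
{"api": "jog_arm", "payload": {
  "plan": [0,0,0,0.02,-0.005,-0.025,0,0,0,0,0.036,-0.005,-0.05,0,0,0,0,0.055,-0.005,-0.075,0,0,0,0,0.075,-0.005,-0.1,0,0,0,0,0.098,-0.005,-0.12,0,0,0,0,0.125,-0.005,-0.14,0,0,0,0,0.145,-0.005,-0.16,0,0,0,0,0.16,-0.005,-0.175,0,0,0,0,0.168,-0.005,-0.178,0,0,0,0,0.168,-0.005,-0.178,0]
}}

```text
time_s: 23.45
tool_pos: [0.5415, 0.1342, 0.0931]
orientation: [-0.107, 0.7, 0.106, 0.698]
force: [-0.3, -0.3, 1.5]
finger_gap: 0.0002
```

```bash
python3 arc.py | head -2; python3 o.py|head -3
```

```text
t 23.45
box frame [-0.0394 -0.0006  0.0931] F [-0.27 -0.32  1.49]
23.45 [0.5415 0.1342 0.0931] [-0.27 -0.32  1.49]
23.5 [0.5416 0.1342 0.0933] [-0.64  0.9   2.05]
23.55 [0.5417 0.1342 0.0935] [-0.91 -0.38  1.91]
```

Request:
{"api": "jog_arm", "payload": {
  "plan": [0,0,0,0.004,0,0,0,0,0,0,0.008,0,0,0,0,0,0,0.012,0,0,0,0,0,0,0.016,0,0,0,0,0,0,0.02,0,0,0,0,0,0,0.024,0,0,0,0,0,0,0.024,0,0,0,0,0,0,0.024,0,0,0,0,0,0,0.024,0,0,0,0,0,0,0.024,0,0,0]
}}

```text
time_s: 24.48
tool_pos: [0.5425, 0.1349, 0.0882]
orientation: [-0.107, 0.699, 0.106, 0.699]
force: [-2.4, -1.3, 5.4]
finger_gap: 0.0004
```

```bash
python3 o.py|head -3
```

```text
24.48 [0.5425 0.1349 0.0882] [-2.44 -1.33  5.44]
24.53 [0.5425 0.1349 0.0882] [-2.06 -1.55  5.3 ]
24.58 [0.5425 0.1348 0.0882] [-2.45 -2.2   4.72]
```

On the hook (5 N at 88.2 mm). Down 2.5 mm more.

Request:
{"api": "jog_arm", "payload": {
  "plan": [0,0,0,0.002,0,0,0,0,0,0,0.004,0,0,0,0,0,0,0.006,0,0,0,0,0,0,0.008,0,0,0,0,0,0,0.01,0,0,0,0,0,0,0.01,0,0,0,0,0,0,0.01,0,0,0,0,0,0,0.01,0,0,0,0,0,0,0.01,0,0,0,0,0,0,0.01,0,0,0]
}}

```text
time_s: 25.52
tool_pos: [0.5422, 0.1348, 0.0862]
orientation: [-0.107, 0.7, 0.106, 0.699]
force: [-3.4, -2.6, 9.8]
finger_gap: 0.0007
```

```bash
python3 o.py|head -3
```

```text
25.52 [0.5422 0.1348 0.0862] [-3.43 -2.6   9.81]
25.57 [0.5423 0.1348 0.0862] [-4.67 -2.4   9.07]
25.62 [0.5422 0.1348 0.0862] [-3.52 -2.2   8.84]
```

Request:
{"api": "jog_arm", "payload": {
  "plan": [0,0,0,0.002,0,0,0,0,0,0,0.004,0,0,0,0,0,0,0.006,0,0,0,0,0,0,0.008,0,0,0,0,0,0,0.008,0,0,0,0,0,0,0.008,0,0,0,0,0,0,0.008,0,0,0,0,0,0,0.008,0,0,0,0,0,0,0.008,0,0,0,0,0,0,0.008,0,0,0]
}}

```text
time_s: 26.55
tool_pos: [0.5421, 0.1347, 0.0847]
orientation: [-0.107, 0.7, 0.106, 0.698]
force: [-5.5, -2.9, 12.9]
finger_gap: 0.0004
```

```bash
python3 o.py|head -3
```

```text
26.55 [0.5421 0.1347 0.0847] [-5.47 -2.9  12.94]
26.6 [0.5421 0.1347 0.0847] [-5.08 -2.32 12.29]
26.65 [0.5421 0.1347 0.0847] [-4.75 -1.68 12.65]
```

Force is 12.6 N vertical with some sideways friction. I'll relieve the drag by easing 1.5 mm forward while going down 1 mm.

Request:
{"api": "jog_arm", "payload": {
  "plan": [0,0,0,0,0,-0.003,0,0,0,0,0,0,-0.006,0,0,0,0,0.001,0,-0.006,0,0,0,0,0.002,0,-0.006,0,0,0,0,0.003,0,-0.006,0,0,0,0,0.004,0,-0.006,0,0,0,0,0.004,0,-0.006,0,0,0,0,0.004,0,-0.006,0,0,0,0,0.004,0,-0.006,0,0,0,0,0.004,0,-0.006,0]
}}

```text
time_s: 27.58
tool_pos: [0.5419, 0.1347, 0.0838]
orientation: [-0.107, 0.699, 0.106, 0.699]
force: [-3.2, -2.4, 11.1]
finger_gap: 0.0005
```

```bash
python3 o.py|head -3; sed -i "s/side7/side8/" w2.py; python3 w2.py|head -1
```

```text
27.58 [0.5419 0.1347 0.0838] [-3.18 -2.37 11.06]
27.63 [0.5419 0.1347 0.0838] [-2.98 -1.76  9.93]
27.68 [0.5419 0.1347 0.0838] [-1.29 -1.17 11.14]
0.16 398 [[-0.076, -0.08], [-0.003, 0.094]]
```

View pics/side8.png

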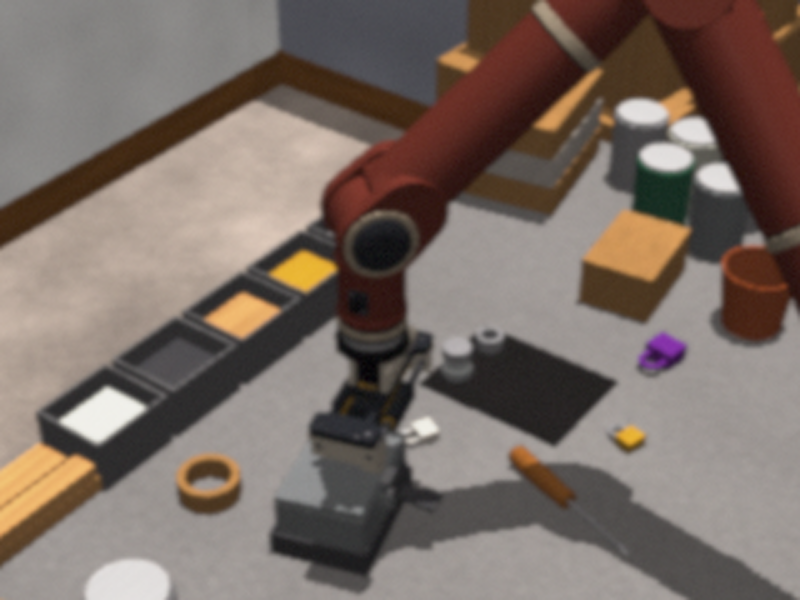

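Force eased to 11 N while going lower. Continue in 1 mm steps.

Request:
{"api": "jog_arm", "payload": {
  "plan": [0,0,0,0.001,0,-0.002,0,0,0,0,0.002,0,-0.002,0,0,0,0,0.003,0,-0.002,0,0,0,0,0.004,0,-0.002,0,0,0,0,0.005,0,-0.002,0,0,0,0,0.006,0,-0.002,0,0,0,0,0.006,0,-0.002,0,0,0,0,0.006,0,-0.002,0,0,0,0,0.006,0,-0.002,0,0,0,0,0.006,0,-0.002,0]
}}

```text
time_s: 28.67
tool_pos: [0.5417, 0.1347, 0.081]
orientation: [-0.106, 0.699, 0.106, 0.699]
force: [0.6, 0.2, 1.3]
finger_gap: 0.0006
```

```bash
python3 o.py|head -3
```

```text
28.67 [0.5417 0.1347 0.081 ] [0.63 0.23 1.29]
28.72 [0.5416 0.1347 0.081 ] [0.91 0.2  1.13]
28.77 [0.5416 0.1347 0.0811] [0.36 0.01 2.32]
```

It snapped (force dropped to ~1.5 N at 81 mm). One more gentle 1 mm to seat it.

Request:
{"api": "jog_arm", "payload": {
  "plan": [0,0,0,0.001,0,0,0,0,0,0,0.002,0,0,0,0,0,0,0.003,0,0,0,0,0,0,0.004,0,0,0,0,0,0,0.004,0,0,0,0,0,0,0.004,0,0,0,0,0,0,0.004,0,0,0,0,0,0,0.004,0,0,0,0,0,0,0.004,0,0,0,0,0,0,0.004,0,0,0]
}}

```text
time_s: 29.7
tool_pos: [0.5413, 0.1346, 0.08]
orientation: [-0.106, 0.699, 0.106, 0.699]
force: [1.6, 0.1, 1.6]
finger_gap: 0.0004
```

```bash
python3 o.py|head -3
```

```text
29.7 [0.5413 0.1346 0.08  ] [1.57 0.11 1.59]
29.75 [0.5412 0.1346 0.08  ] [ 1.9  -0.66  1.87]
29.8 [0.5412 0.1346 0.08  ] [1.07 1.15 1.52]
```

Request:
{"api": "jog_arm", "payload": {
  "plan": [0,0,0,0.001,0,0,0,0,0,0,0.002,0,0,0,0,0,0,0.003,0,0,0,0,0,0,0.004,0,0,0,0,0,0,0.004,0,0,0,0,0,0,0.004,0,0,0,0,0,0,0.004,0,0,0,0,0,0,0.004,0,0,0,0,0,0,0.004,0,0,0,0,0,0,0.004,0,0,0]
}}

```text
time_s: 30.73
tool_pos: [0.5412, 0.1346, 0.0791]
orientation: [-0.106, 0.699, 0.106, 0.699]
force: [0.3, 0.1, 5.1]
finger_gap: 0.0009
```

```bash
python3 o.py|head -3
```

```text
30.73 [0.5412 0.1346 0.0791] [0.26 0.06 5.1 ]
30.78 [0.5412 0.1346 0.0791] [0.83 0.1  4.88]
30.83 [0.5412 0.1346 0.0791] [1.3  0.11 5.1 ]
```

Now 5 N against the firm stop, so the lid is fully down. Lift off gently and check.

Request:
{"api": "jog_arm", "payload": {
  "plan": [0,0,0,-0.004,0,0,0,0,0,0,-0.012,0,0,0,0,0,0,-0.02,0,0,0,0,0,0,-0.03,0,0,0,0,0,0,-0.05,0,0,0,0,0,0,-0.1,0,0,0,0,0,0,-0.2,0,0,0,0,0,0,-0.32,0,0,0,0,0,0,-0.44,0,0,0,0,0,0,-0.5,0,0,0]
}}

```text
time_s: 31.77
tool_pos: [0.5421, 0.1357, 0.2084]
orientation: [-0.106, 0.697, 0.107, 0.701]
force: [0.2, 0.4, -0.3]
finger_gap: 0.0001
```

Request:
{"api": "jog_arm", "payload": {
  "plan": [0,0,0,-0.1,0,-0.1,0,0,0,0,-0.2,-0.1,-0.15,0,0,0,0,-0.3,-0.2,-0.15,0,0,0,0,-0.3,-0.33,-0.15,0,0,0,0,-0.3,-0.46,-0.15,0,0,0,0,-0.3,-0.59,-0.15,0,0,0,0,-0.3,-0.72,-0.15,0,0,0,0,-0.3,-0.85,-0.15,0,0,0,0,-0.3,-0.9,-0.15,0,0,0,0,-0.3,-0.9,-0.15,0]
}}

```text
time_s: 32.6
tool_pos: [0.5724, -0.0958, 0.2786]
orientation: [-0.104, 0.7, 0.103, 0.699]
force: [0.2, -0.3, -0.2]
finger_gap: 0.0002
```

```bash
sed -i "s/'wrist6'/'wrist9'/;s/top6/top9/" w.py; python3 w.py; sed -i "s/side8/side9/" w2.py; python3 w2.py|head -1; python3 o.py
cat > v.py <<'E'
from h import *
from g import *
im,d,f,c,T=cam('top'); P=cloud(d,f,c,T); B=(P-BO)@R.from_euler('z',BY,degrees=True).as_matrix()
m=(abs(B[...,0])<.045)&(abs(B[...,1])<.06)&(B[...,2]<.15); Q=B[m]; A=np.c_[Q[:,:2],np.ones(len(Q))]; print('lid plane slope',np.linalg.lstsq(A,Q[:,2],rcond=None)[0].round(4))
m=(abs(B[...,0]+.101)<.009)&(abs(B[...,1])<.011); Q=B[m]; A=np.c_[Q[:,:2],np.ones(len(Q))]; print('pad',np.median(Q[:,2]).round(4),np.linalg.lstsq(A,Q[:,2],rcond=None)[0].round(4))
E
python3 v.py
```

```text
0.34 66 [[-0.112, -0.195], [-0.042, -0.13]]
32.75 [ 0.5716 -0.0885  0.2795] [-0.29 -0.09  0.48]
32.8 [ 0.5716 -0.0882  0.2796] [0.23 0.47 0.81]
32.85 [ 0.5717 -0.0885  0.2796] [-0.02  0.14 -0.13]
high pts 0  
mid z [0.0763 0.0785 0.0806]
lid plane slope [-0.0053 -0.0003  0.0785]
pad 0.0668 [0.1008 0.9986 0.0732]
```

View pics/top9.png

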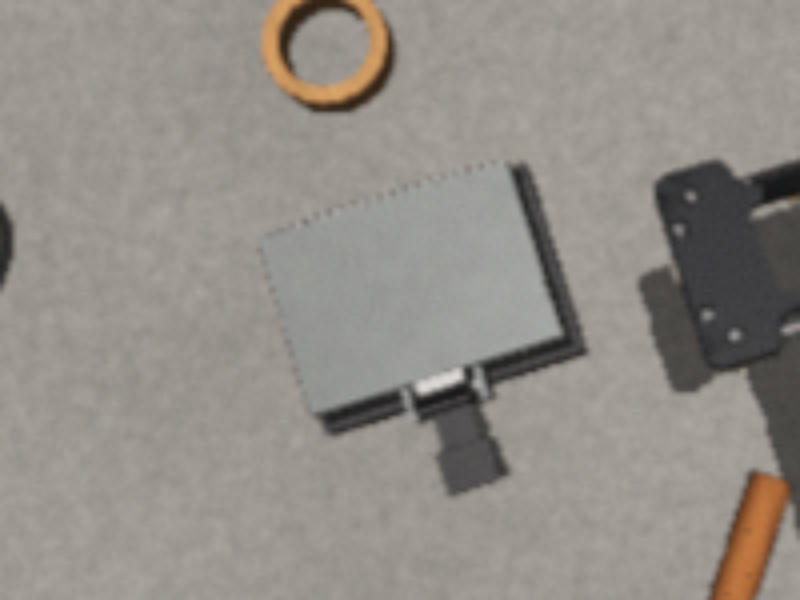

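View pics/side9.png

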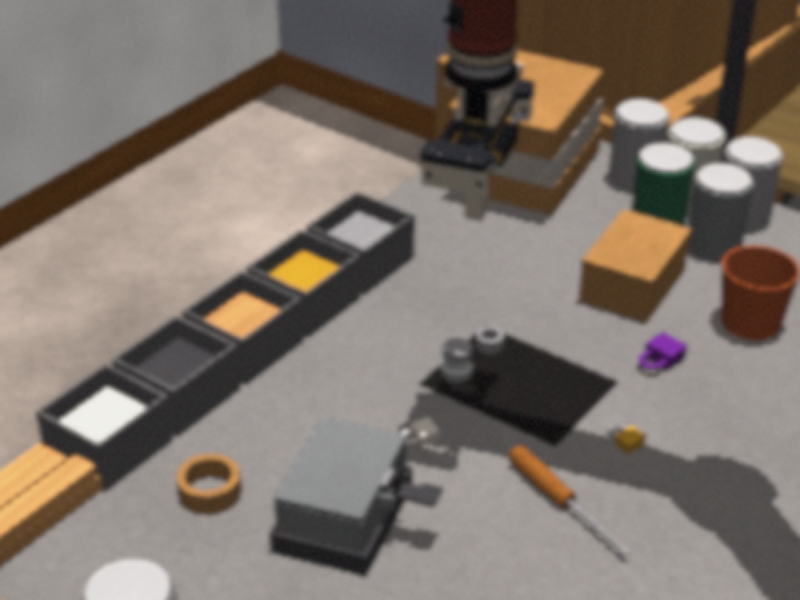

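The lid is flat (slope 0.005 rad), the pad is back at its starting height, and the bystanders in view look undisturbed. The arm is clear, so I'm handing in.

```bash
python3 -c "
from plant import finish_job
print(finish_job())"
```

```text
the job is handed in; nothing more can be done
None
```

I pressed the thumb latch so the lid sprang open, laid the brass padlock on the box floor, and shut the lid until it snapped. I handed the job in at about 33 s; `finish_job` gave no verdict.

**Forces:** The latch took about 5–6 N, the padlock touched down with about 7 N, and the lid hook took about 14 N at most. These are readings taken between steps; all are under the 25 N limit. The shell sits about 4 mm below its nominal height.

**Last checks:**
- **Lid:** it stayed shut after I lifted off, with a slope of about 0.005 rad.
- **Latch pad:** it is back at its starting height of 67 mm by depth reading.
- **Padlock:** I saw it lying in the box before closing. With the lid shut it can't be seen, so that was not rechecked.
- **Bystanders:** those in the final pictures look unmoved by eye; I did not measure them.

**Disagreements:** Two measurements did not quite agree, and neither affected the outcome:
- The box's sideways position differed by up to 4 mm between the wrist and top cameras.
- My automatic tilt fit on the pad was not usable, so I relied on its height instead.

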